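# Pry the sprung ring off the tube mixer's spindle

### The job

The carousel disc of the tube mixer is coming off for cleaning, so take the blue hooked pick from its rest, hook its toe under the orange loop of the sprung retaining ring, gently pry the loop up to the slit of the brass lock gate (feel for the height, never force it) and pull the ring out through it, clear of the spindle. Leave the ring lying on the disc and put the pick back in its rest, level in both slots. Only the pick may touch the ring, neither press nor pull hard, and leave the other things on the bench where they are.

Things in the scene. Friction and masses are not known exactly. Their poses are not given: they have to be found in the camera images.
- pick_grip (a point): Middle of the hooked pick's blue grip, 46 mm above the bench in the rest. +x runs along the pick to the hook, +z up with the hook hanging. Pick 60 g. Grip: 16 x 16 mm square bar, 40 mm long between black 24 x 24 x 5 mm flanges that keep it from sliding through fingers; beyond them 10 x 10 mm steel journals to 45 mm either way. Grip across y, 45 N or more, as hook loads lever it in the fingers
- pick_toe (a point): Lowest point of the hook: 80 mm ahead (+x) of the grip's middle and 33.8 mm below it; axes as the pick's. A 3.6 mm steel wire runs level from the handle to 80 mm ahead, bends straight down 32 mm, then back towards the handle as a square-ended toe, 3.6 mm thick and wide, whose end lies 9.8 mm behind (-x) this point
- rest: Two-post rest, fixed. Grey base 110 x 50 x 8 mm; white posts 35 mm ahead and behind, 10 mm long, 24 mm wide, each with an open slot along x 15 mm wide, flared at the top; slot floor 41 mm, top 60 mm above the bench. Origin under its centre, +x the way the hook points. The pick's journals lie in the slots: the grip's middle belongs 46 mm above the origin
- mixer: White tube mixer, fixed, 170 x 170 x 50 mm, with a locked aluminium carousel disc of radius 85 mm, its flat top 68 mm above the bench. Front (knob, display) towards -x. Capped tubes stand 12 mm above the disc, 72 mm from its middle, at the sides and rear only. Origin under its centre
- hub: Spindle end, fixed; origin on its axis at the disc's top; +x: the way the ring's loop points and comes off (mixer front, up to 0.35 rad either side). Washer radius 11 with two ears (x -18 to 18, y 11 to 16 either side), 5.2 mm high; groove shaft radius 8, to 12.4 mm; head radius 10, to 17.4 mm. 34 to 37 mm out along +x stands the brass lock gate
- gate_foot (a point): Foot of the lock gate on the disc, 35.5 mm out along the hub's +x; axes as the hub's. At y 5.5 to 9.5 mm either side a sill lug, and above it, out to y 22, a keeper; the loop bar goes out only between them, a 5.8 mm high slit, while the hook passes the 11 mm gap at y 0. The gate is height-adjusted: sill tops lie 6.6 to 12.2 mm above the disc, not measured: find the height by feel
- ring_bore (a point): Middle of the bore of the sprung ring (4 mm wire, 34 g, greased); seated: on the spindle axis, 7.2 mm above the disc. +x to the loop, +z up. Its two sprung arms let go of the shaft at roughly 8 N pull along +x, then snap it out; off the spindle from 15 mm of travel. Stopped by the gate, it stalls after 2 mm. It tilts in its groove: the loop can be raised about 9 mm
- ring_loop (a point): Middle of the ring's orange loop bar, 30 mm from the bore along the ring's +x. The bar runs 22 mm along y, square, 4 mm thick, centre 7.2 mm above the disc when seated: 5.2 mm free beneath, just room for the 3.6 mm toe, so feel for the disc and slide it under. Between bar and spindle head is an opening for the hook, 18 mm long and about 22 mm wide
- dish: empty glass dish, 72 mm wide, 14 mm high, on the bench between robot and mixer: leave it alone; origin under its centre
- wash_bottle: white bottle with red cap, radius 30 mm, 160 mm high: leave it alone
- stain_jar: amber jar, radius 26 mm, 70 mm high: leave it alone
- slide_box: green flat box, 85 x 160 x 30 mm: leave it alone
- beaker: clear cup, radius 35 mm, 90 mm high: leave it alone
- driver: screwdriver lying on the bench: leave it alone
- tube_rack: blue rack of capped tubes, 90 x 200 x 77 mm: leave it alone
There are look-alikes about, which are no part of the job. What is shaped like the part that bears pick_grip but pink or purple is not meant.

How it is judged:
On the way, in this order (a step that is already met when the one before it is completed fails the run):
1. the pick is held, lifted out of its rest (z of pick_grip in the frame of rest above 0.08 m and contact force between the fingers and pick above 1 N), for 0.1 s.
2. the pick raises the ring's loop at least 1 mm while the ring is still on the spindle (z of ring_loop in the frame of hub above 0.0082 m and horizontal distance between ring_bore and hub below 0.012 m and contact force between pick and ring above 0.2 N), for 0.1 s.
3. the ring is pulled clear of the spindle (horizontal distance between ring_bore and hub above 0.015 m), for 0.1 s.
At the end, for the whole second after the job is handed in: The ring rests on the disc, its bore 15 to 75 mm from the spindle axis and at most 20 mm above the disc. The pick lies released, still and hook down in both slots of its rest: within 9 mm along and 6 mm across of its place, grip below 50 mm, level within 0.2 rad (horizontal distance between ring_bore and hub between 0.015 and 0.075 m and z of ring_bore in the frame of hub between -0.002 and 0.02 m and linear speed of each of ring, pick below 0.01 m/s and x of pick_grip in the frame of rest between -0.009 and 0.009 m and y of pick_grip in the frame of rest between -0.006 and 0.006 m and z of pick_grip in the frame of rest below 0.05 m and angle between pick_grip's own z axis and vertical below 0.2 rad and contact force between the fingers and pick below 0.1 N); the robot touches nothing.
It fails at once if a finger or the arm touches the ring (contact force between any of the fingers, the arm and ring above 0.5 N).
It fails at once if the pick is pressed on the mixer or its spindle with more than 6 N (contact force between pick and mixer above 6 N or contact force between pick and hub above 6 N).
It fails at once if the pick loads the ring with more than 20 N (contact force between pick and ring above 20 N).
It fails at once if another thing on the bench is moved more than 20 mm (distance of any of dish, wash_bottle, stain_jar, slide_box, beaker, driver, tube_rack from where it was at the start of the episode above 0.02 m).
It also fails if it takes over 64 s, if anything falls off the work surface, if the arm or the gripper's body presses on something with over 40 N, if the wrist force passes 120 N, or if a joint passes its speed limit or range.

### The arm

A 6-joint arm with a two-finger parallel gripper is mounted at the origin on the work surface. World frame = base frame: x ahead of the robot, y to its left, z up, the work surface at z = 0. Lengths are in m, angles in rad, forces in N, time in s.
With the tool pointing down it reaches from about 0.25 to 0.775 m from the base axis. Payload 8.9 kg.
Tool frame: the origin (TCP) lies midway between the tips of the shut fingers; the grasp point (between the pads) lies 19 mm behind it (pinch_z is the distance from the TCP to the grasp point, in m); z points along the fingers, x is the direction in which the jaws open and shut, and the axes are right-handed (so a half turn about z gives the same grasp; the last joint's range is limited). The gripper opens to 85 mm and grips with 20 to 120 N. Pads are 22 mm wide; open, the fingers measure 114 mm over their backs; the gripper's body (76 mm by 85 mm) begins 54 mm behind the grasp point. The pads swing forward as they close: fully open they stand 13 mm farther back than shut.
Start: joints at [-1.363, 0.291, -0.153, 1.127, 0, 1.431], TCP at [0.178, -0.494, 0.231] pointing down, gripper open.
Joint ranges: [-2.52, 2.52], [-0.91, 1.74], [-1.3, 1.37], [-1.96, 2.02], [-1.52, 1.47], [-3.14, 3.14]. Speed limits (rad/s): [2.22, 2.22, 2.79, 3.14, 3.14, 3.14].

### API

Orientations are given as a 3x3 rotation matrix whose columns are the frame's x, y, z axes.
In Python, from rig import state, grab_frame, hand_in, pinch_z gives the robot as it stands.
- The arm moves only by the tool send_rows, never from a script. Its argument "commands" is a list of rows, each a list of 5 numbers: the shift along the world's x, y, z in cm, then the turn about the world's z in rad, then the opening, from 0 (shut) to 1 (fully open). In form: [[x, y, z, twist, claw], ...]. A call has 1 to 8 rows; each row is the pose to reach, as a shift and turn from the pose commanded when the call began; what a row does not reach only later rows make up. A row lasts 1/10 s, in which the tool goes at most 50 mm and 8.59 degrees, less where a joint would pass 70% of its speed; a pose out of reach is approached as far as the arm can. A call with a gripper value outside its range is refused whole. The fingers move at their own pace and stop on an object; "squeeze" is the grip in N (left out, the last holds). Time passes only in rows, so rows that repeat a pose let the fingers close. It gives the time, the measured TCP pose, the force and the opening at its end, in the units of the state.
- state(): the state, without advancing time (a new reading comes with each control period).
- grab_frame(name): name is "scene" or "top"; returns a dict with "pixels" (480x640x3 uint8, red, green, blue), "fx", "fy", "cx", "cy" (pixels), "xyz" and "attitude" of the camera in the world. Camera axes: x right, y up, looking along -z (the intrinsics and any distortion apply to the point x, -y, -z); pixel columns grow to the right and rows downward; lengths in m; the calibration is good to about 2 mm. A picture is of the moment at which its call begins. There is no depth.
- hand_in(): hands the job in, once; it reports no verdict.
The state is a dict: "time_s": time; "qpos": joint angles; "qd": joint speeds; "tau": joint torques, N m; "eef_pos": TCP position; "orientation": TCP orientation; "wrist_force": force on the tool from outside, world axes, zero at the start; "moment": the same for the moment, N m; "finger_gap": opening from 0.0 (shut) to 1.0 (fully open).
Only numpy, scipy, OpenCV 4.12 (cv2) and the standard library are available. Lean on these libraries where they do the work, as an engineer would, in place of code of your own. Each camera call takes 0.05 s, during which the arm holds its last target.

## Working session

There is one attempt and no reset: what is moved stays moved. The work goes in short steps, Python scripts to look and compute and a tool call to move; the robot and the scene stay as the last step left them, time stands still between calls to the robot, and variables do not carry over. Pictures are saved under pics/ and viewed, and the job is handed in when it is done.

Besides the shell and the picture viewer there is one more tool, called after "Emit:" as name(argument=value, ...) on one line, values as JSON. send_rows: Moves the arm, as the interface text tells. Its arguments: {"type":"object","properties":{"commands":{"type":"array"},"squeeze":{"type":"number"}},"required":["commands"]}

```bash
mkdir -p pics; ls
python3 - <<'E'
from rig import state, grab_frame, pinch_z
import cv2
print(state(), pinch_z)
for n in("scene","top"):
    f=grab_frame(n); cv2.imwrite(f"pics/{n}0.png",f["pixels"][:,:,::-1])
    print(n,{k:v for k,v in f.items() if k!="pixels"})
E
```

```text
pics
{'time_s': 0.0, 'qpos': array([-1.36328434e+00,  2.91275393e-01, -1.54105603e-01,  1.12672069e+00,
        7.39734004e-06,  1.43147244e+00]), 'qd': array([-6.94727664e-04,  2.27028039e-04, -3.55337294e-05, -1.25485702e-03,
        1.12451530e-03, -2.00113091e-04]), 'tau': array([-1.26254081e-04, -5.37139070e+01,  3.31371367e+01,  1.58803153e-02,
       -1.27307208e-04,  1.52829080e-05]), 'eef_pos': array([ 0.17836335, -0.49330906,  0.23074259]), 'orientation': array([[ 3.39923628e-01, -9.40453007e-01, -2.61698211e-04],
       [-9.40452157e-01, -3.39923676e-01,  1.27887423e-03],
       [-1.29167853e-03, -1.88604921e-04, -9.99999148e-01]]), 'wrist_force': array([ 0.2693032 ,  0.30034053, -0.31521048]), 'moment': array([-0.02571706,  0.00797706, -0.01294226]), 'finger_gap': 0.9962272936122792} 0.0187
scene {'fx': 483.6741869542649, 'fy': 483.6741869542649, 'cx': 317.7361848240368, 'cy': 240.95103146071145, 'xyz': array([0.92100226, 0.37420056, 0.91643429]), 'attitude': array([[-0.74162534, -0.57209529,  0.35028395],
       [ 0.67079259, -0.63666844,  0.38038218],
       [ 0.00539988,  0.51706894,  0.85592672]])}
top {'fx': 600.1296612733342, 'fy': 600.1296612733342, 'cx': 320.2916039815204, 'cy': 252.77078117181244, 'xyz': array([0.48647988, 0.00231495, 1.44617412]), 'attitude': array([[ 0.00697318,  0.99678972, -0.07975978],
       [-0.9999742 ,  0.00681352, -0.00227367],
       [-0.00172293,  0.07977358,  0.99681152]])}
```

View pics/scene0.png

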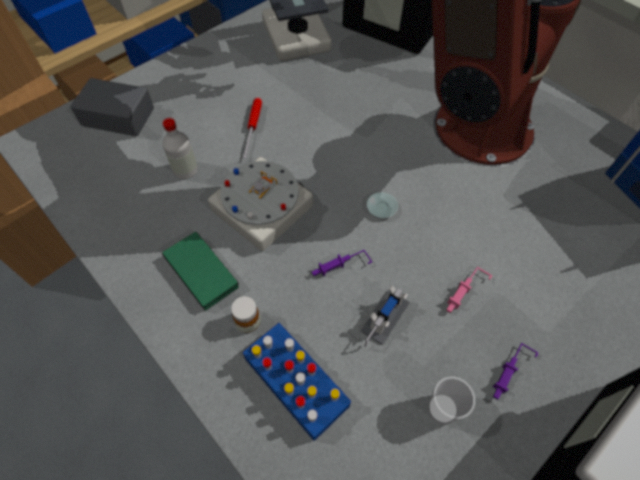

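View pics/top0.png

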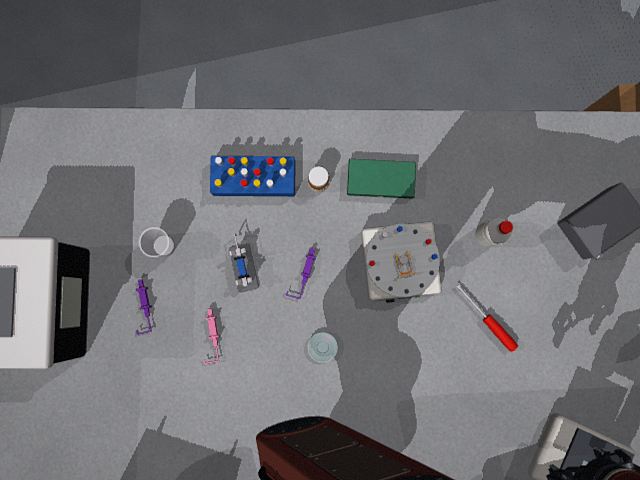

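The top view shows the blue pick in its rest at about (240,265), with the hook wire running up to (246,222). The mixer is at (402,260) with the ring at (404,263). The pink and purple picks are decoys. Next I'll look at enlarged crops.

Run:
```python
import cv2
t=cv2.imread("pics/top0.png"); s=cv2.imread("pics/scene0.png")
def crop(im,x,y,w,h,k,n): cv2.imwrite(n,cv2.resize(im[y:y+h,x:x+w],None,fx=k,fy=k,interpolation=cv2.INTER_CUBIC))
crop(t,205,210,80,90,6.5,"pics/c_t_pick.png"); crop(t,355,215,95,90,6.5,"pics/c_t_mix.png")
crop(s,345,275,80,80,7,"pics/c_s_pick.png"); crop(s,200,145,120,105,5.5,"pics/c_s_mix.png")
```

```text
(no output)
```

View pics/c_t_pick.png

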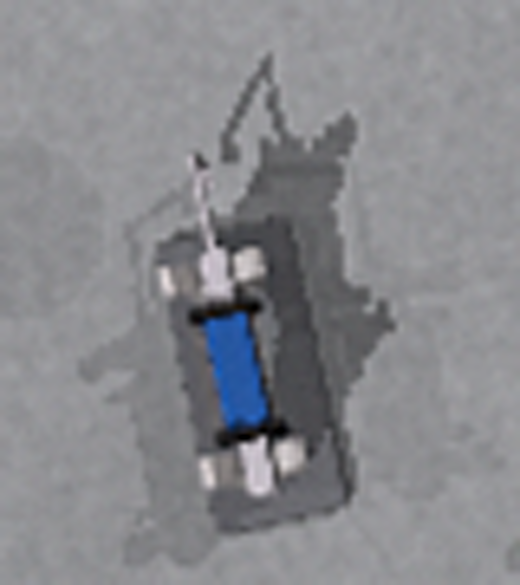

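View pics/c_t_mix.png

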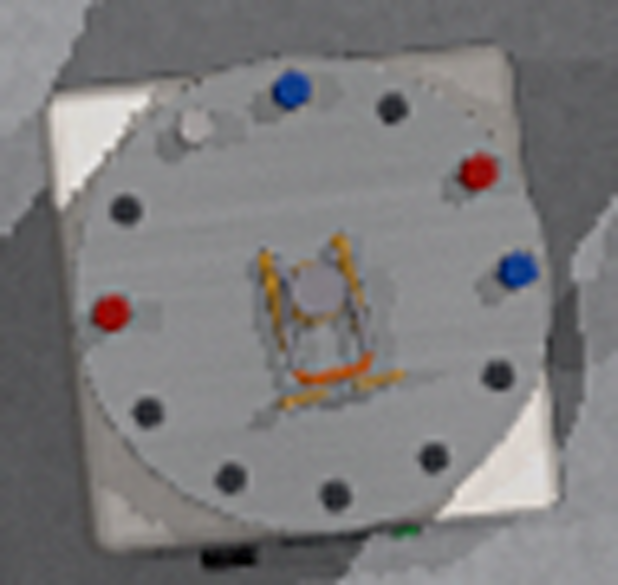

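View pics/c_s_pick.png

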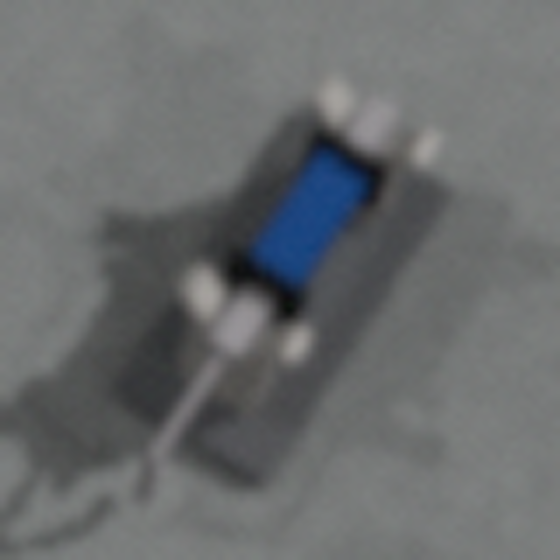

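View pics/c_s_mix.png

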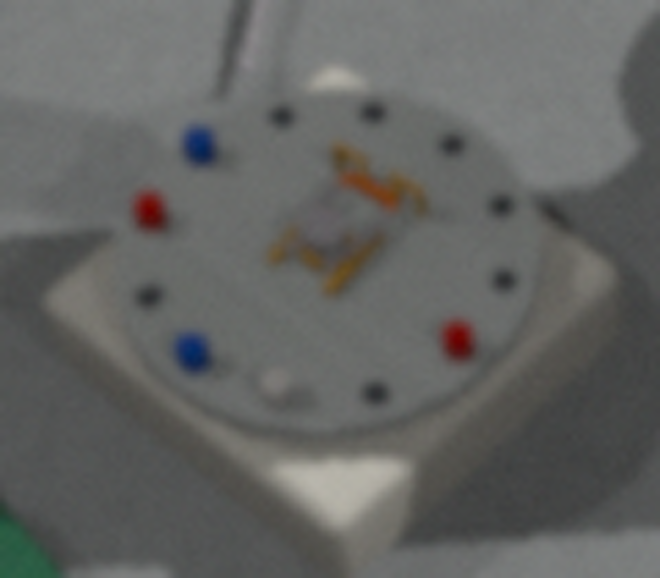

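```bash
cat > h.py <<'E'
import numpy as np, cv2
from rig import grab_frame
def cam(n): return grab_frame(n)
def load(n):
    import pickle; return pickle.load(open(f'{n}.pkl','rb'))
def ray(f,u,v):
    d=np.array([(u-f['cx'])/f['fx'],-(v-f['cy'])/f['fy'],-1.0]); return f['xyz'],f['attitude']@d
def atz(f,u,v,z):
    o,d=ray(f,u,v); return o+d*(z-o[2])/d[2]
def proj(f,P):
    p=(np.asarray(P)-f['xyz'])@f['attitude']; return np.stack([f['cx']+f['fx']*p[...,0]/-p[...,2], f['cy']-f['fy']*p[...,1]/-p[...,2]],-1)
def tri(obs):
    A=[];b=[]
    for f,u,v in obs:
        o,d=ray(f,u,v); d=d/np.linalg.norm(d); M=np.eye(3)-np.outer(d,d); A.append(M); b.append(M@o)
    A=np.vstack(A);b=np.hstack(b); x,r,_,_=np.linalg.lstsq(A,b,rcond=None); return x,np.sqrt(r)
E
python3 - <<'E'
import pickle
from h import *
for n in('scene','top'):
    f=cam(n); pickle.dump(f,open(n+'0.pkl','wb'))
t=load('top0');s=load('scene0')
def seg(f,box,fn,name):
    x,y,w,h=box; p=f['pixels'][y:y+h,x:x+w].astype(float); m=fn(p[...,0],p[...,1],p[...,2]); v,u=np.nonzero(m)
    c=np.array([u.mean()+x,v.mean()+y]); q=np.stack([u,v],1)-np.array([u.mean(),v.mean()]); w_,V=np.linalg.eigh(q.T@q); print(name,len(u),c,V[:,1]); return c
blue=lambda r,g,b:(b>1.6*r)&(b>80)
orange=lambda r,g,b:(r>150)&(r>2.5*b)&(r>1.6*g)
orS=lambda r,g,b:(r>1.5*b)&(r>1.4*g)&(r>120)
bt=seg(t,(225,240,30,50),blue,'blue top');bs=seg(s,(370,285,40,40),blue,'blue scn')
print(tri([(t,*bt),(s,*bs)]), atz(t,*bt,.052),atz(s,*bs,.052))
ot=seg(t,(390,260,30,20),orange,'or top');os_=seg(s,(255,170,25,20),orS,'or scn')
print(tri([(t,*ot),(s,*os_)]), atz(t,*ot,.076),atz(s,*os_,.076))
E
```

```text
blue top 116 [240.84482759 266.63793103] [0.21901291 0.97572196]
blue scn 173 [388.75144509 305.86705202] [-0.55096594  0.83452773]
(array([0.56409641, 0.19036253, 0.0528528 ]), array([0.00062159])) [0.56440284 0.19012056 0.052     ] [0.56346948 0.19052674 0.052     ]
or top 12 [406.91666667 271.66666667] [-0.97452634  0.22427306]
or scn 0 [nan nan] [0. 1.]
 ** On entry to DLASCL parameter number  4 had an illegal value
 ** On entry to DLASCL parameter number  4 had an illegal value<stdin>:8: RuntimeWarning: Mean of empty slice.
  ret = ret.dtype.type(ret / rcount)
Traceback (most recent call last):
  File "h.py", line 16, in tri
    A=np.vstack(A);b=np.hstack(b); x,r,_,_=np.linalg.lstsq(A,b,rcond=None); return x,np.sqrt(r)
                                           ~~~~~~~~~~~~~~~^^^^^^^^^^^^^^^^
numpy.linalg.LinAlgError: SVD did not converge in Linear Least Squares
```

Run:
```python
from h import *
from scipy.optimize import least_squares
t=load('top0');s=load('scene0')
T=lambda u,v:((u+.5)/6.5-.5+355,(v+.5)/6.5-.5+215)
S=lambda u,v:((u+.5)/5.5-.5+200,(v+.5)/5.5-.5+145)
for nm,a,b,z in [('head',(318,290),(325,225),.0854),('bar',(333,371),(369,190),.0762)]:
    print(nm,tri([(t,*T(*a)),(s,*S(*b))]),atz(t,*T(*a),z),atz(s,*S(*b),z))
ht=[(125,210),(147,412),(230,478),(335,495),(433,457),(498,375),(392,108)]
hs=[(282,116),(373,112),(452,145),(502,205),(504,280),(375,393),(149,296)]
def circ(P):
    r=least_squares(lambda p:np.hypot(P[:,0]-p[0],P[:,1]-p[1])-p[2],[*P.mean(0)[:2],.07]); return r.x,r.fun
for z in (.068,.070): print(circ(np.array([atz(t,*T(*p),z) for p in ht])),circ(np.array([atz(s,*S(*p),z) for p in hs])))
P=np.array([atz(t,*T(*p),.068) for p in ht]);c=circ(P)[0];print(np.degrees(np.arctan2(P[:,1]-c[1],P[:,0]-c[0])))
# mixer box corners top z=.05
# ring arms dir & bar dir & grip yaw
for a,b,z in [((297,379),(370,358),.0772),((265,255),(291,360),.077),((340,240),(366,355),.077),((280,405),(405,375),.085)]:
    A=atz(t,*T(*a),z);B=atz(t,*T(*b),z);d=B-A;print(A,B,np.arctan2(d[1],d[0]),np.linalg.norm(d))
T2=lambda u,v:((u+.5)/6.5-.5+205,(v+.5)/6.5-.5+210)
for a,b,za,zb in [((249,432),(226,313),.054,.054),((238,370),(200,158),.054,.046),((249,457),(212,272),.05,.05),((258,485),(206,240),.05,.048)]:
    d=atz(t,*T2(*b),zb)-atz(t,*T2(*a),za);print('pick',np.arctan2(d[1],d[0]),np.linalg.norm(d))
```

```text
head (array([ 0.58197704, -0.18370647,  0.08546808]), array([6.64595017e-05])) [ 0.58201696 -0.18374771  0.0854    ] [ 0.58191732 -0.18371668  0.0854    ]
bar (array([ 0.55450988, -0.19030618,  0.07795377]), array([0.00081317])) [ 0.55417147 -0.19015803  0.0762    ] [ 0.55413284 -0.19192223  0.0762    ]
(array([ 0.58235615, -0.18366867,  0.07196766]), array([-6.78635380e-05,  1.47498561e-04, -1.27394816e-04,  1.97179280e-05,
        2.33099181e-05, -2.42873197e-05,  2.90192666e-05])) (array([ 0.58199177, -0.18507958,  0.07221663]), array([ 6.89376984e-05,  1.26883810e-04, -4.92000484e-04,  3.61955965e-04,
        1.77344129e-06, -6.84110257e-05,  8.60595497e-07]))
(array([ 0.58221702, -0.18339877,  0.07186322]), array([-6.77650547e-05,  1.47284512e-04, -1.27209941e-04,  1.96893134e-05,
        2.32760908e-05, -2.42520741e-05,  2.89771539e-05])) (array([ 0.58279091, -0.18376119,  0.07204639]), array([ 6.87751927e-05,  1.26584709e-04, -4.90840699e-04,  3.61102732e-04,
        1.76926078e-06, -6.82497616e-05,  8.58566839e-07]))
[  66.34028741  126.32973442  156.32908096 -173.49596291 -143.5409854
 -113.59133972  -23.76403418]
[ 0.55122462 -0.17737102  0.0772    ] [ 0.55878028 -0.20302788  0.0772    ] -1.284403017737958 0.02674626068772148
[ 0.59482806 -0.16629598  0.077     ] [ 0.55789671 -0.17531482  0.077     ] -2.902075063177744 0.038016624400229376
[ 0.60030632 -0.19271227  0.077     ] [ 0.559836   -0.20165868  0.077     ] -2.9240305181129167 0.04144737508833494
[ 0.54173938 -0.17038492  0.085     ] [ 0.55251253 -0.21404078  0.085     ] -1.3288557981690057 0.044965481137518415
pick 0.20781953322309346 0.04346595947570834
pick 0.20658682059877123 0.07908074657502039
pick 0.2143651283006812 0.06788185672106699
pick 0.2286478542898077 0.09039332433724089
```

Emit:
send_rows(commands=[[38.6, 68.4, 0, -0.135, 1], [38.6, 68.4, 0, -0.135, 1], [38.6, 68.4, 0, -0.135, 1], [38.6, 68.4, 0, -0.135, 1], [38.6, 68.4, 0, -0.135, 1], [38.6, 68.4, 0, -0.135, 1], [38.6, 68.4, 0, -0.135, 1], [38.6, 68.4, 0, -0.135, 1]], squeeze=90)

```text
time_s: 1.0
eef_pos: [0.3756, -0.1435, 0.2315]
orientation: [[0.21, -0.978, 0.001], [-0.978, -0.21, -0.0], [0.0, -0.0, -1.0]]
wrist_force: [0.4, -0.7, 0.2]
finger_gap: 0.997
```

Emit:
send_rows(commands=[[18.7, 33.0, -3, 0, 1], [18.7, 33.0, -5, 0, 1], [18.7, 33.0, -8, 0, 1], [18.7, 33.0, -9, 0, 1], [18.7, 33.0, -9, 0, 1], [18.7, 33.0, -9, 0, 1], [18.7, 33.0, -9, 0, 1], [18.7, 33.0, -9, 0, 1]])

```text
time_s: 1.8
eef_pos: [0.5626, 0.1871, 0.1402]
orientation: [[0.211, -0.977, -0.0], [-0.977, -0.211, 0.0], [-0.0, 0.0, -1.0]]
wrist_force: [0.1, -2.0, 0.3]
finger_gap: 1.0
```

Emit:
send_rows(commands=[[0, 0, 0, 0, 1], [0, 0, 0, 0, 1]])

```text
time_s: 2.0
eef_pos: [0.5615, 0.1852, 0.1404]
orientation: [[0.212, -0.977, -0.002], [-0.977, -0.212, -0.001], [0.0, 0.002, -1.0]]
wrist_force: [-0.3, -1.1, -0.1]
finger_gap: 0.996
```

Run:
```python
from rig import state
s=state();print(s['eef_pos'],s['orientation'][:,0],np.arctan2(s['orientation'][1,0],s['orientation'][0,0]) if 0 else '',s['wrist_force'],s['qpos'])
```

```text
[0.56150681 0.18517289 0.14039372] [ 2.11804970e-01 -9.77311938e-01  1.75132744e-04]  [-0.28684399 -1.12085244 -0.08286381] [ 1.95050367e-01  4.78604320e-01 -1.16662026e-01  9.77309509e-01
 -2.07857582e-04  3.12322190e+00]
```

Emit:
send_rows(commands=[[0.27, 0.5, 0, 0.14, 1], [0.27, 0.5, 0, 0.28, 1], [0.27, 0.5, 0, 0.42, 1], [0.27, 0.5, 0, 0.56, 1], [0.27, 0.5, 0, 0.7, 1], [0.27, 0.5, 0, 0.84, 1], [0.27, 0.5, 0, 0.98, 1], [0.27, 0.5, 0, 1.12, 1]])

```text
time_s: 2.8
eef_pos: [0.5645, 0.1882, 0.142]
orientation: [[0.973, -0.233, 0.0], [-0.233, -0.973, -0.0], [0.0, 0.0, -1.0]]
wrist_force: [-0.8, 0.1, -0.8]
finger_gap: 0.997
```

Emit:
send_rows(commands=[[0, 0, 0, 0.14, 1], [0, 0, 0, 0.28, 1], [0, 0, 0, 0.42, 1], [0, 0, 0, 0.56, 1], [0, 0, 0, 0.7, 1], [0, 0, 0, 0.84, 1], [0, 0, 0, 0.98, 1], [0, 0, 0, 1.12, 1]])

```text
time_s: 3.6
eef_pos: [0.5645, 0.1882, 0.142]
orientation: [[0.633, 0.774, 0.0], [0.774, -0.633, -0.0], [0.0, 0.0, -1.0]]
wrist_force: [0.2, 0.3, 0.5]
finger_gap: 0.998
```

Emit:
send_rows(commands=[[0, 0, 0, 0.14, 1], [0, 0, 0, 0.28, 1], [0, 0, 0, 0.42, 1], [0, 0, 0, 0.56, 1], [0, 0, 0, 0.7, 1], [0, 0, 0, 0.84, 1], [0, 0, 0, 0.9, 1], [0, 0, 0, 0.9, 1]])

```text
time_s: 4.4
eef_pos: [0.5646, 0.1884, 0.142]
orientation: [[-0.208, 0.978, 0.001], [0.978, 0.208, -0.0], [-0.0, 0.001, -1.0]]
wrist_force: [0.1, -0.3, -0.4]
finger_gap: 1.003
```

```bash
cat > st.py <<'E'
from rig import state
import numpy as np
np.set_printoptions(precision=4,suppress=True)
s=state();o=s['orientation'];print(s['time_s'],s['eef_pos'],'yaw',np.arctan2(o[1,0],o[0,0]),'F',s['wrist_force'],'M',s['moment'],s['qpos'],s['finger_gap'])
E
python3 st.py
python3 - <<'E'
from h import *
t=cam('top');s=cam('scene')
cv2.imwrite('pics/t1.png',cv2.resize(t['pixels'][200:330,170:330,::-1],None,fx=5,fy=5-.5))
E
```

```text
4.4 [0.5646 0.1884 0.142 ] yaw 1.7802925832219019 F [ 0.1343 -0.3476 -0.4406] M [-0.0092 -0.0037  0.0274] [ 0.1994  0.4825 -0.1056  0.9822 -0.0002 -0.0101] 1.0030828808717085
```

Emit:
send_rows(commands=[[0, 0.2, -4, 0, 1], [0, 0.2, -8, 0, 1], [0, 0.2, -10, 0, 1], [0, 0.2, -11, 0, 1], [0, 0.2, -11.5, 0, 1], [0, 0.2, -11.5, 0, 1], [0, 0.2, -11.5, 0, 1]])

```text
time_s: 5.2
eef_pos: [0.5656, 0.1917, 0.0275]
orientation: [[-0.208, 0.978, 0.002], [0.978, 0.208, 0.0], [-0.0, 0.002, -1.0]]
wrist_force: [0.8, -0.3, 0.5]
finger_gap: 1.004
```

```bash
python3 st.py
python3 - <<'E'
from h import *
t=cam('top');s=cam('scene')
a=cv2.resize(t['pixels'][220:310,200:285,::-1],None,fx=4.5,fy=5)
b=cv2.resize(s['pixels'][255:365,335:435,::-1],None,fx=4,fy=450/110)
cv2.imwrite('pics/g1.png',np.hstack([a,b]))
E
```

```text
5.2 [0.5656 0.1917 0.0275] yaw 1.780631196792103 F [ 0.7577 -0.2751  0.4595] M [-0.0295 -0.0403  0.0495] [ 0.2045  0.6041 -0.234   0.7308 -0.     -0.0054] 1.0035113928081525
```

View pics/g1.png

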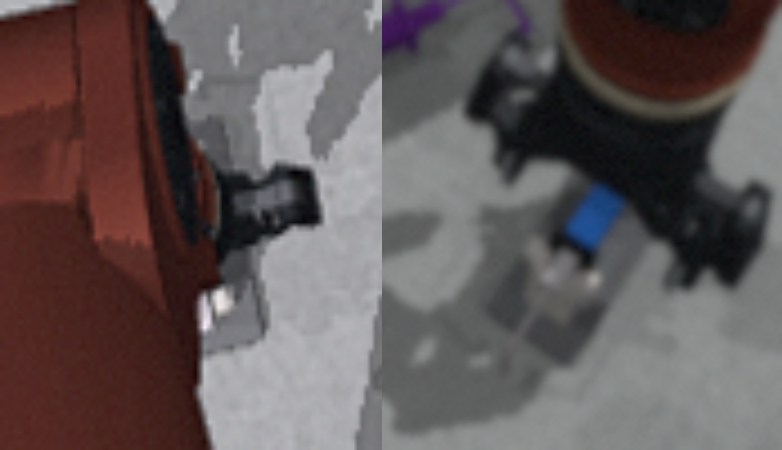

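The left half (top view) is covered by the arm. The right half shows the open fingers on either side of the blue grip, with the hook end free. I'll centre the fingers slightly and close.

Emit:
send_rows(commands=[[-0.1, -0.13, 0, 0, 0.5], [-0.1, -0.13, 0, 0, 0.3], [-0.1, -0.13, 0, 0, 0.1], [-0.1, -0.13, 0, 0, 0], [-0.1, -0.13, 0, 0, 0], [-0.1, -0.13, 0, 0, 0], [-0.1, -0.13, 0, 0, 0], [-0.1, -0.13, 0, 0, 0]], squeeze=90)

```text
time_s: 6.1
eef_pos: [0.5639, 0.1904, 0.0266]
orientation: [[-0.209, 0.978, 0.0], [0.978, 0.209, 0.0], [0.0, 0.0, -1.0]]
wrist_force: [-0.7, -0.0, 5.2]
finger_gap: 0.168
```

```bash
python3 st.py
```

```text
6.1 [0.5639 0.1904 0.0266] yaw 1.781030922710761 F [-0.7495 -0.0395  5.1588] M [-0.0538  0.1752  0.0165] [ 0.2028  0.6031 -0.2391  0.7281  0.     -0.0074] 0.16847477543831563
```

Emit:
send_rows(commands=[[0, 0, 0.3, 0, 0], [0, 0, 1, 0, 0], [0, 0, 3, 0, 0], [0, 0, 6, 0, 0], [0, 0, 10, 0, 0], [0, 0, 14, 0, 0], [0, 0, 14, 0, 0], [0, 0, 14, 0, 0]])

```text
time_s: 6.9
eef_pos: [0.5643, 0.1904, 0.1674]
orientation: [[-0.209, 0.978, 0.002], [0.978, 0.209, 0.0], [-0.0, 0.002, -1.0]]
wrist_force: [-0.9, 0.0, -0.6]
finger_gap: 0.171
```

```bash
python3 st.py
python3 - <<'E'
from h import *
t=cam('top');s=cam('scene')
a=cv2.resize(t['pixels'][190:310,180:285,::-1],None,fx=4,fy=4)
b=cv2.resize(s['pixels'][225:385,315:435,::-1],None,fx=3,fy=3)
cv2.imwrite('pics/g2.png',np.hstack([a,b]))
E
```

```text
6.9 [0.5643 0.1904 0.1674] yaw 1.781043337538561 F [-0.857   0.0054 -0.553 ] M [-0.0417  0.0393 -0.0322] [ 0.2028  0.4623 -0.0682  1.0383 -0.     -0.0075] 0.17118131009954576
```

View pics/g2.png

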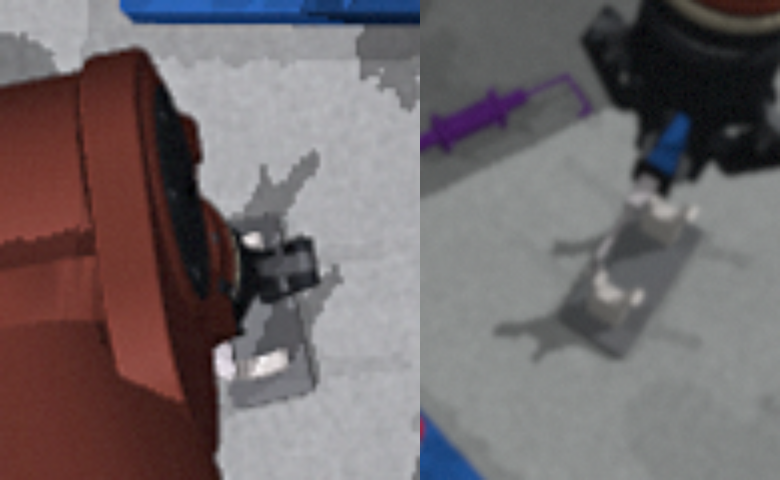

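The pick is lifted and held, and the rest below it is empty. I'm carrying it to above the ring.

Emit:
send_rows(commands=[[-0.5, -3, 0, 0.01, 0], [-1.4, -7, 0, 0.02, 0], [-2.3, -12, 0, 0.027, 0], [-3.2, -17, 0, 0.027, 0], [-4.1, -22, 0, 0.027, 0], [-5.0, -27, 0, 0.027, 0], [-6.0, -32, 0, 0.027, 0], [-6.8, -36, 0, 0.027, 0]])

```text
time_s: 7.8
eef_pos: [0.4941, -0.1715, 0.165]
orientation: [[-0.234, 0.972, -0.002], [0.972, 0.235, 0.001], [0.001, -0.002, -1.0]]
wrist_force: [0.6, -0.2, -0.7]
finger_gap: 0.168
```

Emit:
send_rows(commands=[[-0.5, -2.5, -0.5, 0, 0], [-0.7, -3.6, -1.5, 0, 0], [-0.7, -3.6, -2.5, 0, 0], [-0.7, -3.6, -3, 0, 0], [-0.7, -3.6, -3, 0, 0], [-0.7, -3.6, -3, 0, 0]])

```text
time_s: 8.4
eef_pos: [0.489, -0.2044, 0.1362]
orientation: [[-0.237, 0.972, -0.0], [0.972, 0.237, 0.0], [0.001, -0.0, -1.0]]
wrist_force: [1.3, 0.0, -1.0]
finger_gap: 0.169
```

```bash
python3 st.py
python3 - <<'E'
from h import *
t=cam('top');s=cam('scene')
import pickle;pickle.dump((t,s),open('v3.pkl','wb'))
a=cv2.resize(t['pixels'][215:305,355:450,::-1],None,fx=4,fy=5,interpolation=2)
b=cv2.resize(s['pixels'][145:235,220:320,::-1],None,fx=4.1,fy=5,interpolation=2)
cv2.imwrite('pics/g3.png',np.hstack([a,b]))
E
```

```text
8.4 [ 0.489  -0.2044  0.1362] yaw 1.809736955181983 F [ 1.3233  0.0019 -0.98  ] M [ 0.0016  0.0003 -0.0143] [-0.5341  0.3736 -0.2977  0.9     0.0002 -0.773 ] 0.16948627834128197
```

View pics/g3.png

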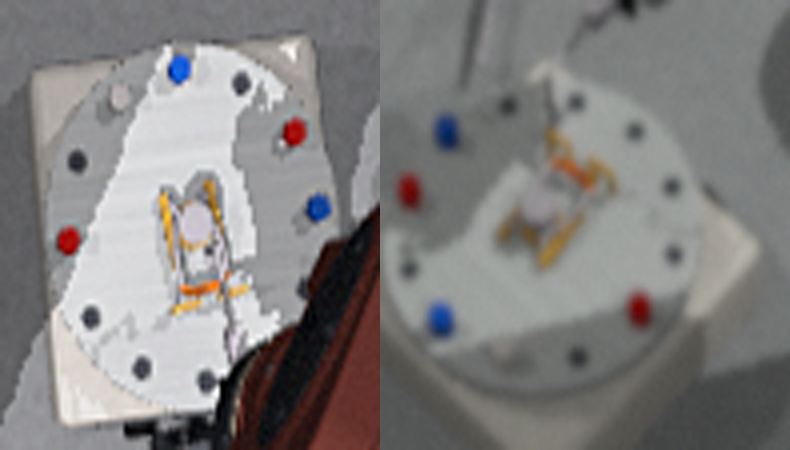

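```bash
cat > ov.py <<'E'
import sys,pickle
from h import *
from rig import state
def overlay(out,t,s,tcp,yaw,mark=True):
    u=np.array([np.cos(yaw),np.sin(yaw),0]); g=np.array(tcp)+[0,0,.0194]
    pts=[g+.045*u,g+.08*u,g+.08*u-[0,0,.032],g+.0702*u-[0,0,.032]]
    ims=[]
    for f,(x,y,w,h) in((t,(375,230,50,50)),(s,(235,150,50,50))):
        k=10 if 0 else 8
        im=cv2.resize(np.ascontiguousarray(f['pixels'][y:y+h,x:x+w,::-1]),None,fx=k,fy=k,interpolation=2)
        for o in (im,):
            raw=im.copy()
            for p in proj(f,np.array(pts)): cv2.circle(im,tuple(int(v) for v in ((p-[x,y]+.5)*k)),3,(255,0,255),1)
        ims.append(np.vstack([raw[:300] if 0 else raw]) if not mark else im)
    cv2.imwrite(out,np.hstack(ims))
E
python3 - <<'E'
from ov import *
t,s=pickle.load(open('v3.pkl','rb'))
overlay('pics/o3.png',t,s,state()['eef_pos'],.239)
overlay('pics/o3r.png',t,s,state()['eef_pos'],.239,False)
E
```

```text
(no output)
```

View pics/o3.png

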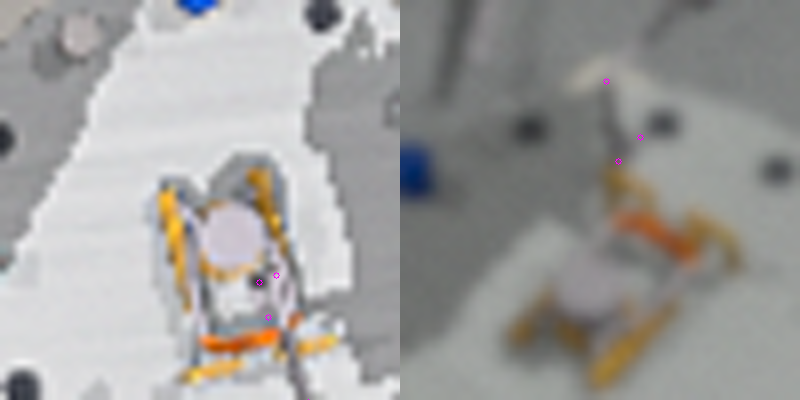

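View pics/o3r.png

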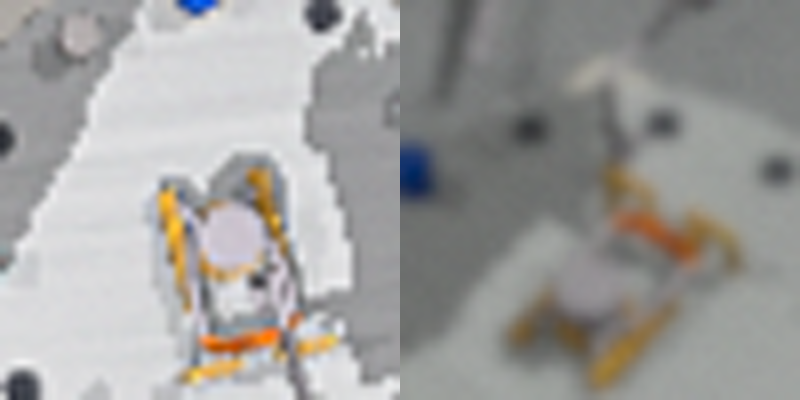

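The predicted hook points land on the hook in both views: the toe at (259,281) in the left image and the vertical from (607,82) to (620,157) in the right. I'll correct sideways by about 2 mm and descend to just above the bar.

Emit:
send_rows(commands=[[0.04, -0.18, -1.5, 0, 0], [0.04, -0.18, -2.8, 0, 0], [0.04, -0.18, -3.6, 0, 0], [0.04, -0.18, -3.9, 0, 0], [0.04, -0.18, -3.9, 0, 0], [0.04, -0.18, -3.9, 0, 0]])

```text
time_s: 9.1
eef_pos: [0.4895, -0.2076, 0.0978]
orientation: [[-0.235, 0.972, 0.001], [0.972, 0.235, -0.0], [-0.001, 0.001, -1.0]]
wrist_force: [0.9, -0.6, -0.3]
finger_gap: 0.174
```

```bash
python3 st.py
python3 - <<'E'
from ov import *
t=cam('top');s=cam('scene')
st=state();o=st['orientation'];overlay('pics/o4.png',t,s,st['eef_pos'],np.arctan2(o[1,0],o[0,0])-np.pi/2)
E
```

```text
9.1 [ 0.4895 -0.2076  0.0978] yaw 1.8081099331199655 F [ 0.8687 -0.6141 -0.2571] M [-0.0256  0.0043  0.0155] [-0.5387  0.4163 -0.346   0.8078 -0.     -0.776 ] 0.17365205935207892
```

View pics/o4.png

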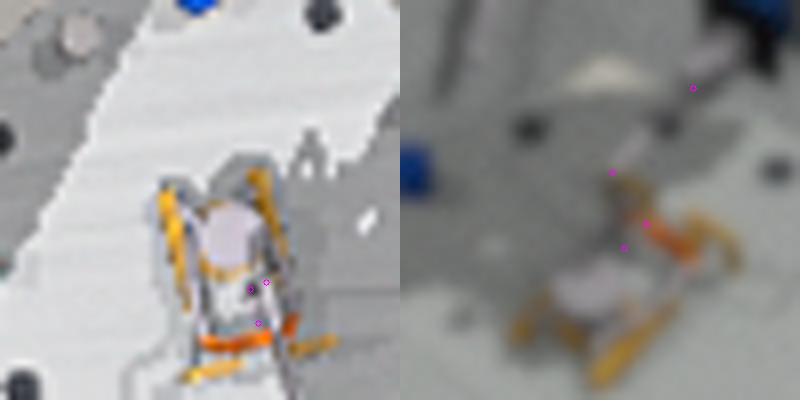

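The toe is at (251,288) and the bar's middle at about (254,334). The pick axis therefore sits about 1.5 to 2 mm too far towards -y. I'll correct that and descend into the opening.

Emit:
send_rows(commands=[[-0.04, 0.16, 0, 0, 0], [-0.04, 0.16, 0, 0, 0], [-0.04, 0.16, -0.4, 0, 0], [-0.04, 0.16, -0.8, 0, 0], [-0.04, 0.16, -0.9, 0, 0], [-0.04, 0.16, -0.9, 0, 0]])

```text
time_s: 9.8
eef_pos: [0.4885, -0.2058, 0.0879]
orientation: [[-0.235, 0.972, -0.001], [0.972, 0.235, 0.0], [0.001, -0.001, -1.0]]
wrist_force: [0.5, 0.3, -0.6]
finger_gap: 0.169
```

```bash
python3 st.py
```

```text
9.8 [ 0.4885 -0.2058  0.0879] yaw 1.8079288481533649 F [ 0.4701  0.331  -0.6215] M [ 0.0315  0.0446 -0.0179] [-0.5367  0.4262 -0.3608  0.7846  0.     -0.7738] 0.1690518561102491
```

Emit:
send_rows(commands=[[0.05, 0.01, -0.1, 0, 0], [0.05, 0.01, -0.2, 0, 0], [0.05, 0.01, -0.3, 0, 0], [0.05, 0.01, -0.3, 0, 0]])

```text
time_s: 10.2
eef_pos: [0.4892, -0.2058, 0.0852]
orientation: [[-0.235, 0.972, -0.0], [0.972, 0.235, 0.0], [0.0, -0.0, -1.0]]
wrist_force: [0.4, 0.5, -1.2]
finger_gap: 0.168
```

```bash
python3 st.py;python3 - <<'E'
from ov import *
t=cam('top');s=cam('scene')
st=state();o=st['orientation'];overlay('pics/o5.png',t,s,st['eef_pos'],np.arctan2(o[1,0],o[0,0])-np.pi/2)
E
```

```text
10.2 [ 0.4892 -0.2058  0.0852] yaw 1.8080038157754728 F [ 0.4458  0.4839 -1.2341] M [ 0.0159 -0.0108 -0.0105] [-0.536   0.43   -0.363   0.7779 -0.     -0.7732] 0.16814790220703346
```

View pics/o5.png

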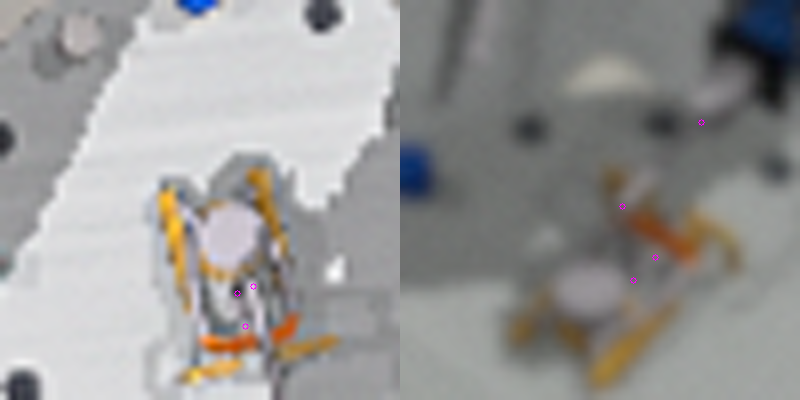

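The hook is inside the opening, with the toe near (238,292) and about 3 mm of estimated height left. I'll now feel for the disc.

Emit:
send_rows(commands=[[0, 0, -0.1, 0, 0], [0, 0, -0.15, 0, 0], [0, 0, -0.15, 0, 0]])

```text
time_s: 10.6
eef_pos: [0.4892, -0.2057, 0.0837]
orientation: [[-0.235, 0.972, -0.0], [0.972, 0.235, 0.0], [0.0, -0.0, -1.0]]
wrist_force: [0.2, 0.9, -0.1]
finger_gap: 0.17
```

Emit:
send_rows(commands=[[0, 0, -0.05, 0, 0], [0, 0, -0.05, 0, 0]])

```text
time_s: 10.8
eef_pos: [0.4892, -0.2058, 0.0833]
orientation: [[-0.235, 0.972, -0.0], [0.972, 0.235, -0.0], [-0.0, -0.0, -1.0]]
wrist_force: [-0.4, 0.7, -1.8]
finger_gap: 0.171
```

Emit:
send_rows(commands=[[0, 0, -0.05, 0, 0], [0, 0, -0.05, 0, 0]])

```text
time_s: 11.0
eef_pos: [0.4892, -0.2058, 0.0828]
orientation: [[-0.235, 0.972, -0.0], [0.972, 0.235, 0.0], [0.0, -0.0, -1.0]]
wrist_force: [1.1, -0.1, -0.8]
finger_gap: 0.175
```

```bash
python3 st.py
```

```text
11.0 [ 0.4892 -0.2058  0.0828] yaw 1.8079939179148858 F [ 1.0906 -0.0769 -0.8303] M [ 0.0321 -0.0098  0.0263] [-0.5359  0.433  -0.3659  0.772   0.     -0.7731] 0.1748764791020352
```

Emit:
send_rows(commands=[[0, 0, -0.05, 0, 0], [0, 0, -0.05, 0, 0]])

```text
time_s: 11.2
eef_pos: [0.4892, -0.2058, 0.0823]
orientation: [[-0.235, 0.972, 0.0], [0.972, 0.235, -0.0], [-0.0, 0.0, -1.0]]
wrist_force: [-1.0, 0.1, -0.6]
finger_gap: 0.169
```

```bash
python3 st.py
```

```text
11.2 [ 0.4892 -0.2058  0.0823] yaw 1.8079676363190207 F [-1.0048  0.0524 -0.6047] M [ 0.0248  0.0094 -0.0076] [-0.536   0.4335 -0.3664  0.7708 -0.     -0.7732] 0.16889035183989695
```

Emit:
send_rows(commands=[[0, 0, -0.04, 0, 0], [0, 0, -0.04, 0, 0]])

```text
time_s: 11.4
eef_pos: [0.4892, -0.2059, 0.082]
orientation: [[-0.235, 0.972, 0.0], [0.972, 0.235, -0.0], [-0.0, -0.0, -1.0]]
wrist_force: [-1.7, 0.2, 1.7]
finger_gap: 0.17
```

```bash
python3 st.py
```

```text
11.4 [ 0.4892 -0.2059  0.082 ] yaw 1.8079173649035012 F [-1.7052  0.2478  1.7445] M [0.0297 0.1312 0.0361] [-0.536   0.4338 -0.3668  0.7701 -0.0001 -0.7731] 0.16973127197614477
```

That is contact with the disc: Fz jumps by 2.3 N at TCP z = 0.0820. I'll lift 0.8 mm and slide the toe under the bar.

Emit:
send_rows(commands=[[0, 0, 0.08, 0, 0], [0, 0, 0.08, 0, 0], [-0.2, -0.05, 0.08, 0, 0], [-0.4, -0.1, 0.08, 0, 0], [-0.4, -0.1, 0.08, 0, 0]])

```text
time_s: 11.9
eef_pos: [0.4848, -0.2068, 0.0826]
orientation: [[-0.235, 0.972, -0.0], [0.972, 0.235, 0.0], [0.0, -0.0, -1.0]]
wrist_force: [-0.4, -0.2, -1.5]
finger_gap: 0.174
```

```bash
python3 st.py
```

```text
11.9 [ 0.4848 -0.2068  0.0826] yaw 1.807814914818869 F [-0.4113 -0.239  -1.4935] M [0.0392 0.0221 0.0298] [-0.5418  0.4275 -0.3755  0.7682 -0.0001 -0.7789] 0.17385415684849245
```

Emit:
send_rows(commands=[[-0.2, -0.05, 0, 0, 0], [-0.4, -0.1, 0, 0, 0], [-0.45, -0.11, 0, 0, 0], [-0.45, -0.11, 0, 0, 0]])

```text
time_s: 12.3
eef_pos: [0.4806, -0.2079, 0.0827]
orientation: [[-0.235, 0.972, 0.0], [0.972, 0.235, 0.0], [0.0, 0.0, -1.0]]
wrist_force: [-1.1, -0.4, -0.6]
finger_gap: 0.167
```

```bash
python3 st.py;python3 - <<'E'
from ov import *
t=cam('top');s=cam('scene')
st=state();o=st['orientation'];overlay('pics/o6.png',t,s,st['eef_pos'],np.arctan2(o[1,0],o[0,0])-np.pi/2)
E
```

```text
12.3 [ 0.4806 -0.2079  0.0827] yaw 1.8078858050940938 F [-1.0964 -0.4315 -0.6271] M [-0.0011  0.023  -0.0597] [-0.5479  0.4215 -0.3851  0.7641  0.     -0.785 ] 0.16721056031974219
```

View pics/o6.png

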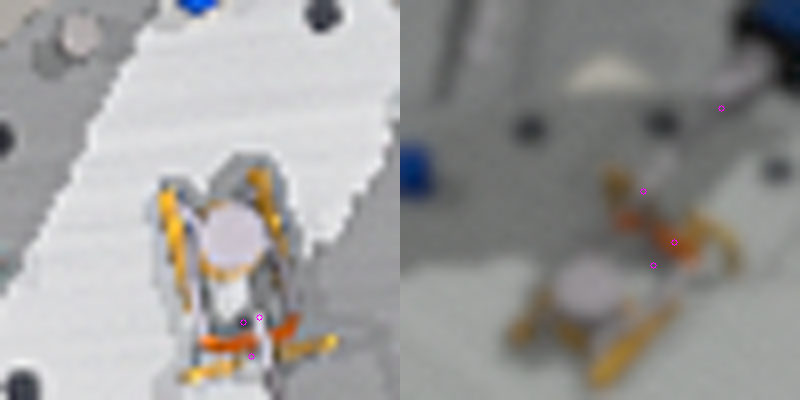

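The toe tip is now at (251,356), past the orange bar at (240,340), and there is no load. Now I'll lift gently.

Emit:
send_rows(commands=[[0, 0, 0.05, 0, 0], [0, 0, 0.1, 0, 0], [0, 0, 0.15, 0, 0], [0, 0, 0.15, 0, 0]])

```text
time_s: 12.8
eef_pos: [0.4808, -0.2079, 0.0843]
orientation: [[-0.235, 0.972, 0.0], [0.972, 0.235, -0.0], [-0.0, 0.0, -1.0]]
wrist_force: [0.5, -0.9, -0.0]
finger_gap: 0.172
```

```bash
python3 st.py
```

```text
12.8 [ 0.4808 -0.2079  0.0843] yaw 1.8080599771653394 F [ 0.4937 -0.8552 -0.044 ] M [-0.0012 -0.0041 -0.0675] [-0.5477  0.4198 -0.3831  0.7679 -0.     -0.785 ] 0.1723548401688178
```

Emit:
send_rows(commands=[[0, 0, 0.05, 0, 0], [0, 0, 0.1, 0, 0], [0, 0, 0.1, 0, 0], [0, 0, 0.1, 0, 0]])

```text
time_s: 13.2
eef_pos: [0.4807, -0.2079, 0.0852]
orientation: [[-0.235, 0.972, 0.0], [0.972, 0.235, -0.0], [-0.0, 0.0, -1.0]]
wrist_force: [-0.4, 0.2, -0.2]
finger_gap: 0.174
```

```bash
python3 st.py
```

```text
13.2 [ 0.4807 -0.2079  0.0852] yaw 1.8079856312668943 F [-0.3818  0.1752 -0.1974] M [-0.0078 -0.0083 -0.053 ] [-0.5478  0.4186 -0.382   0.7702 -0.     -0.785 ] 0.17394588172552222
```

Emit:
send_rows(commands=[[-0.1, -0.024, 0, 0, 0], [-0.2, -0.048, 0, 0, 0], [-0.2, -0.048, 0, 0, 0]])

```text
time_s: 13.5
eef_pos: [0.4786, -0.2084, 0.0852]
orientation: [[-0.235, 0.972, -0.0], [0.972, 0.235, 0.0], [0.0, -0.0, -1.0]]
wrist_force: [-0.4, -0.2, -0.8]
finger_gap: 0.17
```

```bash
python3 st.py
```

```text
13.5 [ 0.4786 -0.2084  0.0852] yaw 1.8078758068138763 F [-0.4466 -0.1809 -0.8199] M [-0.027   0.0706  0.0042] [-0.5507  0.4159 -0.3867  0.7684 -0.     -0.7878] 0.17046267568563725
```

Emit:
send_rows(commands=[[-0.05, -0.012, 0, 0, 0], [-0.1, -0.024, 0, 0, 0], [-0.1, -0.024, 0, 0, 0]])

```text
time_s: 13.8
eef_pos: [0.478, -0.2087, 0.0853]
orientation: [[-0.235, 0.972, 0.001], [0.972, 0.235, -0.0], [-0.0, 0.001, -1.0]]
wrist_force: [0.5, 0.3, -0.3]
finger_gap: 0.17
```

```bash
python3 st.py
```

```text
13.8 [ 0.478  -0.2087  0.0853] yaw 1.8080269472005375 F [ 0.482   0.3282 -0.2765] M [ 0.0519 -0.3051 -0.0087] [-0.552   0.4146 -0.3885  0.7672  0.0003 -0.7892] 0.17025665566315717
```

Emit:
send_rows(commands=[[-0.05, -0.012, 0, 0, 0], [-0.05, -0.012, 0, 0, 0]])

```text
time_s: 14.0
eef_pos: [0.4776, -0.2088, 0.0853]
orientation: [[-0.235, 0.972, 0.001], [0.972, 0.235, -0.0], [-0.0, 0.001, -1.0]]
wrist_force: [3.0, 0.7, -1.3]
finger_gap: 0.168
```

```bash
python3 st.py
```

```text
14.0 [ 0.4776 -0.2088  0.0853] yaw 1.8081184970257358 F [ 3.0066  0.6819 -1.3221] M [ 0.1423 -0.5106  0.0185] [-0.5526  0.4139 -0.3895  0.7667  0.0004 -0.79  ] 0.168354289790538
```

Emit:
send_rows(commands=[[-0.05, -0.012, 0, 0, 0], [-0.05, -0.012, 0, 0, 0]])

```text
time_s: 14.2
eef_pos: [0.4772, -0.2089, 0.0854]
orientation: [[-0.235, 0.972, 0.001], [0.972, 0.235, -0.0], [-0.0, 0.001, -1.0]]
wrist_force: [3.3, 1.9, -1.0]
finger_gap: 0.167
```

```bash
python3 st.py
```

```text
14.2 [ 0.4772 -0.2089  0.0854] yaw 1.8081669814634156 F [ 3.3257  1.8748 -1.033 ] M [ 0.1932 -0.9765  0.0349] [-0.5533  0.4132 -0.3905  0.7662  0.0005 -0.7907] 0.16697534274728465
```

The pull is about 5 N and the loop is probably at the gate. I'll keep this light pull and raise the pick in small steps.

Emit:
send_rows(commands=[[0, 0, 0.05, 0, 0], [0, 0, 0.05, 0, 0]])

```text
time_s: 14.4
eef_pos: [0.4771, -0.2089, 0.0859]
orientation: [[-0.235, 0.972, 0.001], [0.972, 0.235, -0.0], [-0.0, 0.001, -1.0]]
wrist_force: [5.4, 0.7, -1.3]
finger_gap: 0.167
```

```bash
python3 st.py
```

```text
14.4 [ 0.4771 -0.2089  0.0859] yaw 1.8080696095389417 F [ 5.3882  0.7495 -1.3117] M [ 0.2369 -1.1236 -0.0379] [-0.5533  0.4126 -0.3899  0.7676  0.0003 -0.7906] 0.1666624256430442
```

Emit:
send_rows(commands=[[0, 0, 0.05, 0, 0], [0, 0, 0.05, 0, 0]])

```text
time_s: 14.6
eef_pos: [0.4771, -0.2089, 0.0863]
orientation: [[-0.235, 0.972, 0.001], [0.972, 0.235, -0.0], [-0.0, 0.001, -1.0]]
wrist_force: [4.7, 0.7, -0.8]
finger_gap: 0.171
```

```bash
python3 st.py
```

```text
14.6 [ 0.4771 -0.2089  0.0863] yaw 1.8080721351887146 F [ 4.6613  0.7015 -0.8453] M [ 0.1729 -1.0704 -0.0162] [-0.5533  0.412  -0.3893  0.7688  0.0003 -0.7906] 0.17108696475843296
```

Emit:
send_rows(commands=[[-0.04, -0.01, 0, 0, 0], [-0.04, -0.01, 0, 0, 0]])

```text
time_s: 14.8
eef_pos: [0.4768, -0.209, 0.0864]
orientation: [[-0.235, 0.972, 0.001], [0.972, 0.235, -0.0], [-0.0, 0.001, -1.0]]
wrist_force: [5.8, 1.5, -0.8]
finger_gap: 0.169
```

```bash
python3 st.py;python3 - <<'E'
from ov import *
t=cam('top');s=cam('scene')
st=state();o=st['orientation'];overlay('pics/o7.png',t,s,st['eef_pos'],np.arctan2(o[1,0],o[0,0])-np.pi/2)
E
```

```text
14.8 [ 0.4768 -0.209   0.0864] yaw 1.808103651420625 F [ 5.8027  1.5281 -0.774 ] M [ 0.2482 -1.1864  0.0249] [-0.5539  0.4115 -0.3901  0.7683  0.0005 -0.7912] 0.16870425413423173
```

View pics/o7.png

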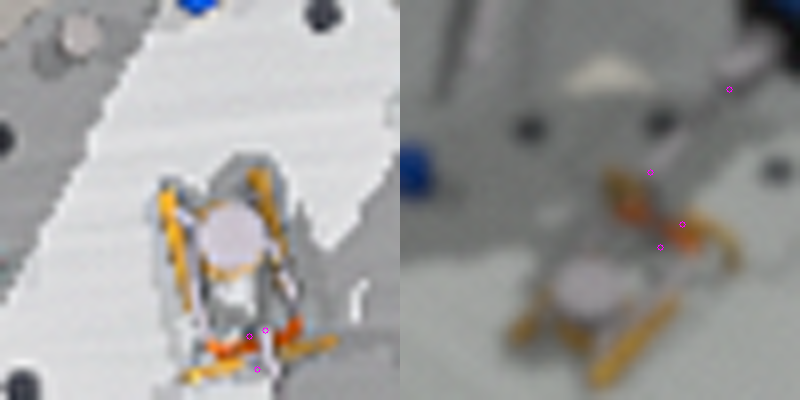

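Emit:
send_rows(commands=[[0, 0, 0.05, 0, 0], [0, 0, 0.05, 0, 0]])

```text
time_s: 15.1
eef_pos: [0.4769, -0.209, 0.0869]
orientation: [[-0.235, 0.972, 0.001], [0.972, 0.235, -0.0], [-0.0, 0.001, -1.0]]
wrist_force: [5.1, 0.6, -1.1]
finger_gap: 0.169
```

```bash
python3 st.py
```

```text
15.1 [ 0.4769 -0.209   0.0869] yaw 1.8081554763705594 F [ 5.0715  0.5811 -1.1156] M [ 0.2643 -1.2489 -0.0023] [-0.5538  0.4109 -0.3895  0.7695  0.0005 -0.7912] 0.16929829801344476
```

Emit:
send_rows(commands=[[0, 0, 0.05, 0, 0], [0, 0, 0.05, 0, 0]])

```text
time_s: 15.3
eef_pos: [0.4768, -0.209, 0.0874]
orientation: [[-0.235, 0.972, 0.001], [0.972, 0.235, -0.0], [-0.0, 0.001, -1.0]]
wrist_force: [5.7, 0.7, -1.1]
finger_gap: 0.172
```

```bash
python3 st.py
```

```text
15.3 [ 0.4768 -0.209   0.0874] yaw 1.8081502083826084 F [ 5.7343  0.6661 -1.1323] M [ 0.2281 -1.1716 -0.0071] [-0.5538  0.4103 -0.3889  0.7708  0.0004 -0.7912] 0.17216122046300586
```

Emit:
send_rows(commands=[[0, 0, 0.05, 0, 0], [0, 0, 0.05, 0, 0]])

```text
time_s: 15.5
eef_pos: [0.4768, -0.209, 0.0879]
orientation: [[-0.235, 0.972, 0.001], [0.972, 0.235, -0.0], [-0.0, 0.001, -1.0]]
wrist_force: [4.7, 2.2, -0.8]
finger_gap: 0.169
```

```bash
python3 st.py
```

```text
15.5 [ 0.4768 -0.209   0.0879] yaw 1.8080523529274357 F [ 4.7455  2.1526 -0.7895] M [ 0.2684 -1.0948  0.0194] [-0.5539  0.4097 -0.3883  0.772   0.0004 -0.7911] 0.16929437920941404
```

Emit:
send_rows(commands=[[-0.04, -0.01, 0, 0, 0], [-0.04, -0.01, 0, 0, 0]])

```text
time_s: 15.7
eef_pos: [0.4765, -0.2091, 0.0878]
orientation: [[-0.235, 0.972, 0.001], [0.972, 0.235, -0.0], [-0.0, 0.001, -1.0]]
wrist_force: [5.7, 1.4, -1.1]
finger_gap: 0.169
```

```bash
python3 st.py
```

```text
15.7 [ 0.4765 -0.2091  0.0878] yaw 1.8081250758661502 F [ 5.7263  1.4255 -1.1033] M [ 0.2854 -1.2473  0.0119] [-0.5544  0.4092 -0.3892  0.7715  0.0006 -0.7918] 0.16884305356402987
```

Emit:
send_rows(commands=[[-0.04, -0.01, 0, 0, 0], [-0.04, -0.01, 0, 0, 0]])

```text
time_s: 15.9
eef_pos: [0.4762, -0.2092, 0.0879]
orientation: [[-0.235, 0.972, 0.001], [0.972, 0.235, -0.0], [-0.0, 0.001, -1.0]]
wrist_force: [5.7, 1.2, -1.3]
finger_gap: 0.171
```

```bash
python3 st.py
```

```text
15.9 [ 0.4762 -0.2092  0.0879] yaw 1.8081885276164968 F [ 5.6856  1.1753 -1.2912] M [ 0.2759 -1.3289 -0.0065] [-0.555   0.4086 -0.39    0.771   0.0007 -0.7924] 0.17130084214309968
```

Emit:
send_rows(commands=[[-0.04, -0.01, 0, 0, 0], [-0.08, -0.02, 0, 0, 0], [-0.08, -0.02, 0, 0, 0]])

```text
time_s: 16.2
eef_pos: [0.4757, -0.2094, 0.088]
orientation: [[-0.235, 0.972, 0.002], [0.972, 0.235, 0.0], [-0.0, 0.002, -1.0]]
wrist_force: [6.6, 1.3, -1.3]
finger_gap: 0.173
```

```bash
python3 st.py;python3 - <<'E'
from ov import *
t=cam('top');s=cam('scene')
st=state();o=st['orientation'];overlay('pics/o8.png',t,s,st['eef_pos'],np.arctan2(o[1,0],o[0,0])-np.pi/2)
E
```

```text
16.2 [ 0.4757 -0.2094  0.088 ] yaw 1.8082763356999598 F [ 6.622   1.3347 -1.265 ] M [ 0.3497 -1.5841 -0.0456] [-0.556   0.4076 -0.3915  0.7701  0.001  -0.7935] 0.17288324620626483
```

View pics/o8.png

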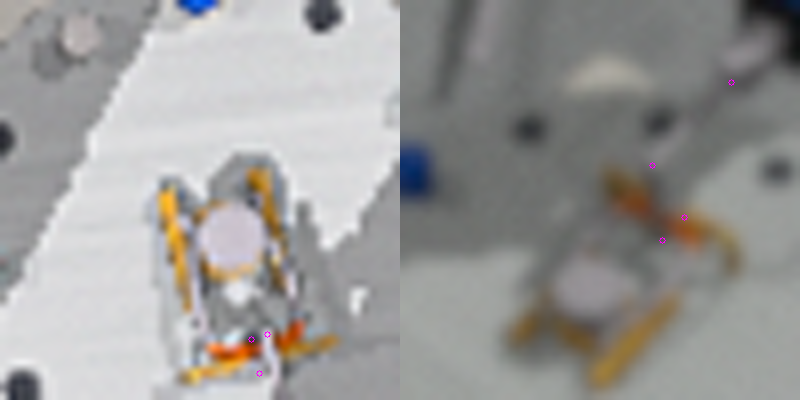

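Emit:
send_rows(commands=[[0, 0, 0.05, 0, 0], [0, 0, 0.05, 0, 0]])

```text
time_s: 16.5
eef_pos: [0.4757, -0.2094, 0.0885]
orientation: [[-0.235, 0.972, 0.002], [0.972, 0.235, 0.0], [-0.0, 0.002, -1.0]]
wrist_force: [7.9, 1.1, -2.5]
finger_gap: 0.168
```

```bash
python3 st.py
```

```text
16.5 [ 0.4757 -0.2094  0.0885] yaw 1.8082958713247046 F [ 7.8703  1.0722 -2.5259] M [ 0.3244 -1.5275  0.0076] [-0.556   0.407  -0.3908  0.7713  0.0011 -0.7935] 0.1683076928837034
```

Emit:
send_rows(commands=[[0, 0, 0.05, 0, 0], [0, 0, 0.05, 0, 0]])

```text
time_s: 16.7
eef_pos: [0.4758, -0.2093, 0.089]
orientation: [[-0.235, 0.972, 0.002], [0.972, 0.235, 0.0], [-0.0, 0.002, -1.0]]
wrist_force: [8.2, 2.9, -1.9]
finger_gap: 0.173
```

```bash
python3 st.py
```

```text
16.7 [ 0.4758 -0.2093  0.089 ] yaw 1.8083191349640302 F [ 8.2474  2.88   -1.8546] M [ 0.4149 -1.6302 -0.0233] [-0.556   0.4064 -0.3902  0.7726  0.0011 -0.7935] 0.17293853560809946
```

Emit:
send_rows(commands=[[0, 0, 0.05, 0, 0], [0, 0, 0.05, 0, 0]])

```text
time_s: 16.9
eef_pos: [0.4758, -0.2093, 0.0894]
orientation: [[-0.235, 0.972, 0.002], [0.972, 0.235, 0.0], [-0.0, 0.002, -1.0]]
wrist_force: [7.7, 1.4, -2.9]
finger_gap: 0.167
```

```bash
python3 st.py
```

```text
16.9 [ 0.4758 -0.2093  0.0894] yaw 1.8084005561620922 F [ 7.7122  1.4104 -2.9102] M [ 0.3672 -1.5837  0.0192] [-0.5559  0.4058 -0.3897  0.7737  0.0012 -0.7935] 0.16721669621089993
```

Emit:
send_rows(commands=[[0, 0, 0.05, 0, 0], [0, 0, 0.05, 0, 0]])

```text
time_s: 17.1
eef_pos: [0.4757, -0.2093, 0.0899]
orientation: [[-0.235, 0.972, 0.002], [0.972, 0.235, 0.0], [-0.0, 0.002, -1.0]]
wrist_force: [7.7, 2.1, -1.4]
finger_gap: 0.169
```

```bash
python3 st.py
```

```text
17.1 [ 0.4757 -0.2093  0.0899] yaw 1.8082894902199014 F [ 7.6552  2.0983 -1.4031] M [ 0.4057 -1.5127 -0.0118] [-0.556   0.4053 -0.3891  0.775   0.0011 -0.7935] 0.1692792697243037
```

Emit:
send_rows(commands=[[0, 0, 0.05, 0, 0], [0, 0, 0.05, 0, 0]])

```text
time_s: 17.3
eef_pos: [0.4758, -0.2093, 0.0904]
orientation: [[-0.235, 0.972, 0.002], [0.972, 0.235, 0.0], [-0.0, 0.002, -1.0]]
wrist_force: [7.8, 1.1, -3.4]
finger_gap: 0.172
```

```bash
python3 st.py
```

```text
17.3 [ 0.4758 -0.2093  0.0904] yaw 1.808365656941632 F [ 7.8137  1.13   -3.4159] M [ 0.3716 -1.6613  0.0191] [-0.5559  0.4047 -0.3885  0.7761  0.0012 -0.7935] 0.17216975351230485
```

Run:
```python
from ov import *
t=cam('top');s=cam('scene')
pickle.dump((t,s),open('v9.pkl','wb'))
st=state();o=st['orientation'];overlay('pics/o9.png',t,s,st['eef_pos'],np.arctan2(o[1,0],o[0,0])-np.pi/2)
H=np.array([.5821,-.1837,0]);u=np.array([np.cos(.237),np.sin(.237),0]);w=np.array([-u[1],u[0],0])
s0=load('scene0');t0=load('top0')
for f in(t,s):
  for hx,hz in((30,7.2),(32,7.2),(32,14),(35.5,14)):
    print(hx,hz,[proj(f,H-u*hx/1e3+w*y/1e3+[0,0,.068+hz/1e3]).round(1) for y in(-11,0,11)])
```

```text
30 7.2 [array([410.7, 271.1]), array([406. , 272.2]), array([401.3, 273.3])]
32 7.2 [array([410.9, 272. ]), array([406.2, 273.1]), array([401.5, 274.2])]
32 14 [array([411.3, 271.8]), array([406.6, 272.9]), array([401.9, 274. ])]
35.5 14 [array([411.7, 273.3]), array([407. , 274.4]), array([402.3, 275.5])]
30 7.2 [array([263.5, 177.2]), array([267.5, 179.4]), array([271.5, 181.7])]
32 7.2 [array([264.1, 176.6]), array([268. , 178.9]), array([272. , 181.1])]
32 14 [array([263.8, 174.7]), array([267.8, 176.9]), array([271.8, 179.2])]
35.5 14 [array([264.8, 173.6]), array([268.7, 175.9]), array([272.8, 178.1])]
```

View pics/o9.png

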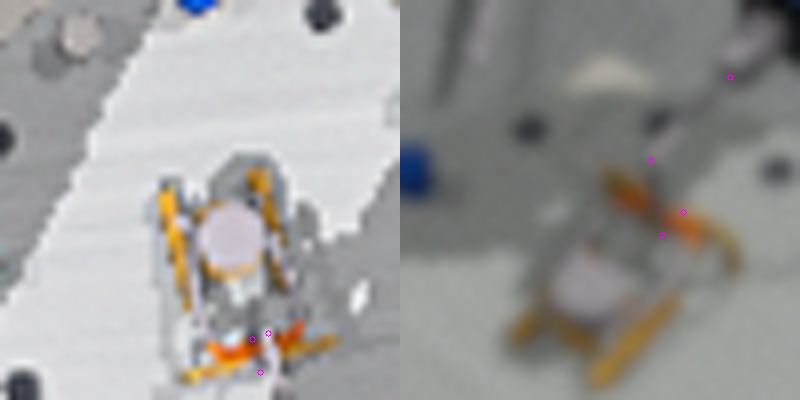

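Emit:
send_rows(commands=[[-0.05, -0.012, 0, 0, 0], [-0.05, -0.012, 0, 0, 0]])

```text
time_s: 17.6
eef_pos: [0.4756, -0.2094, 0.0904]
orientation: [[-0.235, 0.972, 0.003], [0.972, 0.235, 0.0], [-0.0, 0.003, -1.0]]
wrist_force: [9.5, 1.9, -4.2]
finger_gap: 0.165
```

```bash
python3 st.py
```

```text
17.6 [ 0.4756 -0.2094  0.0904] yaw 1.8085072079419218 F [ 9.4643  1.8746 -4.1664] M [ 0.5567 -1.9794  0.0461] [-0.5565  0.4041 -0.3894  0.7752  0.0018 -0.7942] 0.1653991857513798
```

Emit:
send_rows(commands=[[-0.05, -0.012, 0, 0, 0], [-0.05, -0.012, 0, 0, 0]])

```text
time_s: 17.8
eef_pos: [0.4755, -0.2094, 0.0905]
orientation: [[-0.236, 0.972, 0.003], [0.972, 0.236, 0.001], [-0.0, 0.004, -1.0]]
wrist_force: [11.4, 3.0, -5.7]
finger_gap: 0.173
```

```bash
python3 st.py
```

```text
17.8 [ 0.4755 -0.2094  0.0905] yaw 1.80870172914497 F [11.3985  2.9768 -5.7357] M [ 0.6734 -2.2478  0.0089] [-0.557   0.4035 -0.3903  0.7744  0.0023 -0.7949] 0.17331134313244384
```

Blocked stiffly at this height: +2 N for only 0.1 mm. I'll ease the pull a little and drag slowly upward.

Emit:
send_rows(commands=[[0.05, 0.012, 0, 0, 0], [0.05, 0.012, 0.03, 0, 0], [0.05, 0.012, 0.06, 0, 0]])

```text
time_s: 18.1
eef_pos: [0.4757, -0.2093, 0.091]
orientation: [[-0.236, 0.972, 0.003], [0.972, 0.236, 0.0], [-0.0, 0.003, -1.0]]
wrist_force: [10.2, 2.9, -5.9]
finger_gap: 0.172
```

```bash
python3 st.py
```

```text
18.1 [ 0.4757 -0.2093  0.091 ] yaw 1.8085963259188393 F [10.1966  2.8714 -5.8539] M [ 0.4728 -2.0458 -0.0004] [-0.5564  0.4035 -0.3886  0.7766  0.0018 -0.7942] 0.1715880854235315
```

Emit:
send_rows(commands=[[0, 0, 0.03, 0, 0], [0, 0, 0.05, 0, 0]])

```text
time_s: 18.3
eef_pos: [0.4757, -0.2093, 0.0915]
orientation: [[-0.235, 0.972, 0.003], [0.972, 0.235, 0.0], [-0.0, 0.003, -1.0]]
wrist_force: [9.8, 2.8, -2.9]
finger_gap: 0.169
```

```bash
python3 st.py
```

```text
18.3 [ 0.4757 -0.2093  0.0915] yaw 1.808518774975354 F [ 9.7716  2.8206 -2.8882] M [ 0.5943 -2.0121 -0.0252] [-0.5565  0.4028 -0.388   0.7779  0.0018 -0.7942] 0.1689786537520474
```

Emit:
send_rows(commands=[[0, 0, 0.03, 0, 0], [0, 0, 0.05, 0, 0]])

```text
time_s: 18.5
eef_pos: [0.4757, -0.2094, 0.0921]
orientation: [[-0.236, 0.972, 0.003], [0.972, 0.236, 0.0], [-0.0, 0.003, -1.0]]
wrist_force: [9.9, 2.8, -4.1]
finger_gap: 0.171
```

```bash
python3 st.py
```

```text
18.5 [ 0.4757 -0.2094  0.0921] yaw 1.8085962731051746 F [ 9.936   2.8309 -4.066 ] M [ 0.5748 -2.0242  0.0367] [-0.5565  0.4022 -0.3873  0.7791  0.0018 -0.7943] 0.17059623060753373
```

Emit:
send_rows(commands=[[0, 0, 0.03, 0, 0], [0, 0, 0.05, 0, 0]])

```text
time_s: 18.7
eef_pos: [0.4757, -0.2094, 0.0926]
orientation: [[-0.236, 0.972, 0.003], [0.972, 0.236, 0.0], [-0.0, 0.003, -1.0]]
wrist_force: [9.5, 3.2, -3.7]
finger_gap: 0.17
```

```bash
python3 st.py
```

```text
18.7 [ 0.4757 -0.2094  0.0926] yaw 1.8085752209943946 F [ 9.5402  3.1838 -3.7095] M [ 0.5369 -2.0188  0.051 ] [-0.5565  0.4016 -0.3867  0.7804  0.0018 -0.7942] 0.1703975215089543
```

Nothing gave up to the top of the loop's travel, so the loop is above the slit here. I'll unload, drop down, and retry from the bottom with a pull just over the release force.

Emit:
send_rows(commands=[[0.2, 0.048, 0, 0, 0], [0.35, 0.084, -0.2, 0, 0], [0.35, 0.084, -0.5, 0, 0], [0.35, 0.084, -0.65, 0, 0], [0.35, 0.084, -0.7, 0, 0], [0.35, 0.084, -0.7, 0, 0]])

```text
time_s: 19.3
eef_pos: [0.4775, -0.2086, 0.0851]
orientation: [[-0.235, 0.972, -0.0], [0.972, 0.235, 0.0], [0.0, -0.0, -1.0]]
wrist_force: [1.9, 0.0, -0.4]
finger_gap: 0.169
```

```bash
python3 st.py;python3 - <<'E'
from ov import *
t=cam('top');s=cam('scene')
st=state();o=st['orientation'];overlay('pics/o10.png',t,s,st['eef_pos'],np.arctan2(o[1,0],o[0,0])-np.pi/2)
E
```

```text
19.3 [ 0.4775 -0.2086  0.0851] yaw 1.8079409482603268 F [ 1.8964  0.0052 -0.4447] M [ 0.1205 -0.3667  0.0212] [-0.5521  0.4147 -0.3887  0.7678 -0.0001 -0.7893] 0.16883773879922231
```

View pics/o10.png

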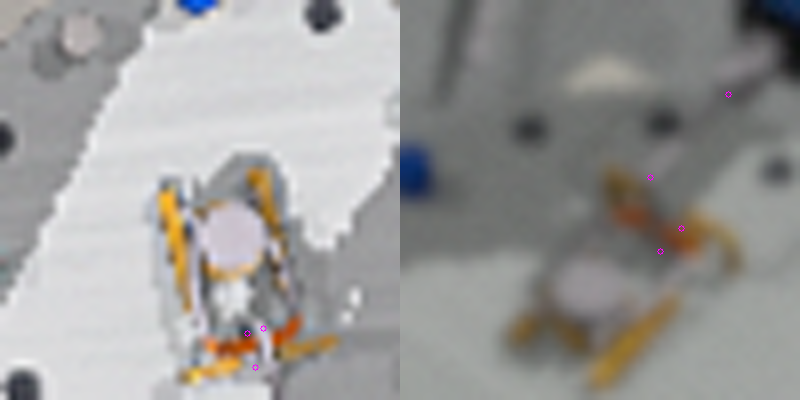

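Emit:
send_rows(commands=[[-0.08, -0.02, 0.03, 0, 0], [-0.16, -0.04, 0.03, 0, 0], [-0.16, -0.04, 0.03, 0, 0]])

```text
time_s: 19.7
eef_pos: [0.4769, -0.2092, 0.0859]
orientation: [[-0.235, 0.972, 0.002], [0.972, 0.235, -0.0], [-0.001, 0.002, -1.0]]
wrist_force: [4.2, 2.0, -0.9]
finger_gap: 0.174
```

```bash
python3 st.py
```

```text
19.7 [ 0.4769 -0.2092  0.0859] yaw 1.8081040744877666 F [ 4.2052  1.9729 -0.9041] M [ 0.2629 -1.0769  0.0497] [-0.5543  0.4117 -0.3911  0.7663  0.0007 -0.7916] 0.1743594342344321
```

Emit:
send_rows(commands=[[-0.05, -0.012, 0, 0, 0], [-0.1, -0.024, 0, 0, 0], [-0.1, -0.024, 0, 0, 0]])

```text
time_s: 20.0
eef_pos: [0.4763, -0.2095, 0.0861]
orientation: [[-0.235, 0.972, 0.002], [0.972, 0.235, -0.0], [-0.001, 0.002, -1.0]]
wrist_force: [6.3, 1.5, -1.0]
finger_gap: 0.168
```

```bash
python3 st.py
```

```text
20.0 [ 0.4763 -0.2095  0.0861] yaw 1.8082208743249517 F [ 6.2617  1.5395 -1.0168] M [ 0.251  -1.411  -0.0206] [-0.5556  0.4104 -0.3929  0.7652  0.001  -0.793 ] 0.1679487546941096
```

Emit:
send_rows(commands=[[-0.05, -0.012, 0, 0, 0], [-0.05, -0.012, 0, 0, 0]])

```text
time_s: 20.2
eef_pos: [0.4759, -0.2097, 0.0861]
orientation: [[-0.235, 0.972, 0.003], [0.972, 0.235, -0.0], [-0.001, 0.002, -1.0]]
wrist_force: [6.2, 1.0, -1.1]
finger_gap: 0.173
```

```bash
python3 st.py
```

```text
20.2 [ 0.4759 -0.2097  0.0861] yaw 1.8082358642766247 F [ 6.2133  0.9756 -1.1304] M [ 0.2803 -1.4371  0.015 ] [-0.5563  0.4097 -0.394   0.7647  0.001  -0.7937] 0.1728764114161058
```

Emit:
send_rows(commands=[[-0.05, -0.012, 0, 0, 0], [-0.05, -0.012, 0, 0, 0]])

```text
time_s: 20.4
eef_pos: [0.4755, -0.2098, 0.0861]
orientation: [[-0.235, 0.972, 0.003], [0.972, 0.235, -0.0], [-0.001, 0.003, -1.0]]
wrist_force: [7.1, 2.1, -0.3]
finger_gap: 0.17
```

```bash
python3 st.py
```

```text
20.4 [ 0.4755 -0.2098  0.0861] yaw 1.8082500872886205 F [ 7.1265  2.1142 -0.2801] M [ 0.3418 -1.4944 -0.0296] [-0.5569  0.409  -0.3949  0.7641  0.0012 -0.7944] 0.1698960258674492
```

Emit:
send_rows(commands=[[-0.05, -0.012, 0, 0, 0], [-0.05, -0.012, 0, 0, 0]])

```text
time_s: 20.6
eef_pos: [0.4747, -0.2099, 0.086]
orientation: [[-0.235, 0.972, 0.002], [0.972, 0.235, -0.0], [-0.001, 0.002, -1.0]]
wrist_force: [5.1, 1.0, -0.5]
finger_gap: 0.171
```

```bash
python3 st.py
```

```text
20.6 [ 0.4747 -0.2099  0.086 ] yaw 1.8082003541497653 F [ 5.0816  1.0388 -0.4614] M [ 0.1726 -1.0424 -0.0654] [-0.5577  0.4084 -0.3963  0.7641  0.0007 -0.7951] 0.17055480717559943
```

Emit:
send_rows(commands=[[-0.05, -0.012, 0, 0, 0], [-0.05, -0.012, 0, 0, 0]])

```text
time_s: 20.8
eef_pos: [0.4739, -0.2099, 0.0859]
orientation: [[-0.235, 0.972, 0.002], [0.972, 0.235, -0.0], [-0.001, 0.001, -1.0]]
wrist_force: [4.9, 1.5, 0.3]
finger_gap: 0.167
```

```bash
python3 st.py
```

```text
20.8 [ 0.4739 -0.2099  0.0859] yaw 1.8081408097427052 F [4.894  1.5464 0.3369] M [ 0.2309 -1.0685  0.0058] [-0.5585  0.4078 -0.3977  0.7638  0.0006 -0.7959] 0.16697357321007708
```

The force is falling as it moves, so the loop is in the slit (bar underside about 7.6 mm) and the arms are letting go. I'll keep pulling at this height.

Emit:
send_rows(commands=[[-0.08, -0.02, 0, 0, 0], [-0.16, -0.04, 0, 0, 0], [-0.16, -0.04, 0, 0, 0]])

```text
time_s: 21.1
eef_pos: [0.4723, -0.2104, 0.086]
orientation: [[-0.235, 0.972, 0.002], [0.972, 0.235, -0.0], [-0.001, 0.002, -1.0]]
wrist_force: [4.3, 0.2, 0.1]
finger_gap: 0.17
```

```bash
python3 st.py;python3 - <<'E'
from ov import *
t=cam('top');s=cam('scene')
st=state();o=st['orientation'];overlay('pics/o11.png',t,s,st['eef_pos'],np.arctan2(o[1,0],o[0,0])-np.pi/2)
E
```

```text
21.1 [ 0.4723 -0.2104  0.086 ] yaw 1.8081198539403167 F [4.3391 0.2414 0.0687] M [ 0.1342 -0.9409 -0.0246] [-0.5609  0.4056 -0.4012  0.7624  0.0006 -0.7982] 0.16952686486828125
```

View pics/o11.png

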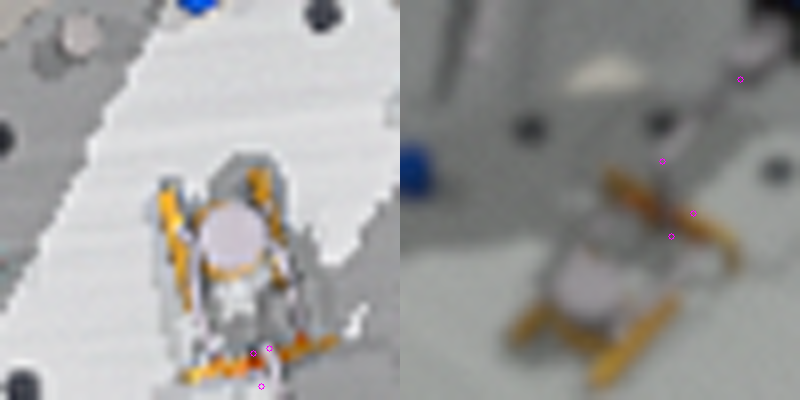

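The orange bar is now beneath the brass keeper, from (210,372) to (300,345). I'll carry on pulling.

Emit:
send_rows(commands=[[-0.1, -0.024, 0, 0, 0], [-0.2, -0.048, 0, 0, 0], [-0.3, -0.072, 0, 0, 0], [-0.3, -0.072, 0, 0, 0]])

```text
time_s: 21.6
eef_pos: [0.4674, -0.2107, 0.0853]
orientation: [[-0.235, 0.972, -0.002], [0.972, 0.235, 0.0], [0.001, -0.002, -1.0]]
wrist_force: [0.4, -0.3, -0.9]
finger_gap: 0.174
```

```bash
python3 st.py
```

```text
21.6 [ 0.4674 -0.2107  0.0853] yaw 1.8076672619088716 F [ 0.4144 -0.2929 -0.9095] M [-0.0439 -0.0006  0.009 ] [-0.5656  0.402  -0.4093  0.7614 -0.0008 -0.8025] 0.17383789085382353
```

Emit:
send_rows(commands=[[-0.15, -0.036, 0, 0, 0], [-0.3, -0.072, 0, 0, 0], [-0.4, -0.097, 0, 0, 0], [-0.4, -0.097, 0, 0, 0]])

```text
time_s: 22.0
eef_pos: [0.4643, -0.2119, 0.0856]
orientation: [[-0.235, 0.972, -0.0], [0.972, 0.235, 0.0], [0.0, -0.0, -1.0]]
wrist_force: [0.1, 0.3, -0.7]
finger_gap: 0.171
```

```bash
python3 st.py
```

```text
22.0 [ 0.4643 -0.2119  0.0856] yaw 1.8078441755623962 F [ 0.0842  0.3256 -0.6958] M [0.0061 0.003  0.0612] [-0.5713  0.3966 -0.4172  0.7572 -0.0002 -0.8084] 0.17091503343964914
```

Run:
```python
from ov import *
t=cam('top');s=cam('scene')
st=state();o=st['orientation'];overlay('pics/o12.png',t,s,st['eef_pos'],np.arctan2(o[1,0],o[0,0])-np.pi/2)
```

```text
(no output)
```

View pics/o12.png

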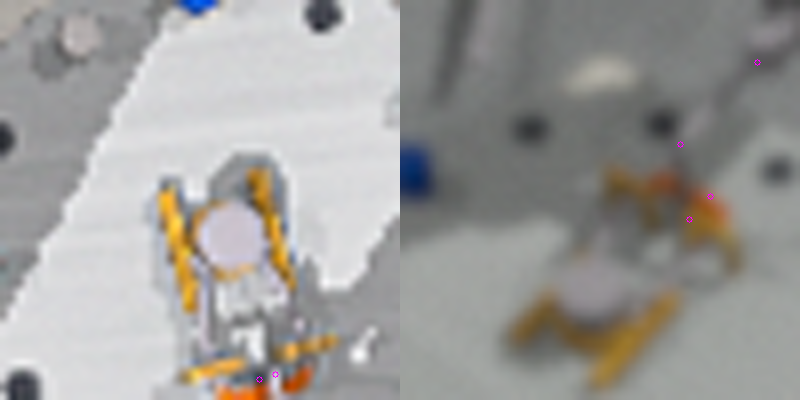

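The orange bar has passed the gate and is now at (245,393) to (300,378). I'll pull it further, clear of the spindle.

Emit:
send_rows(commands=[[-0.3, -0.072, 0, 0, 0], [-0.6, -0.145, 0, 0, 0], [-0.9, -0.217, 0, 0, 0], [-1.2, -0.29, 0, 0, 0], [-1.5, -0.36, 0, 0, 0], [-1.8, -0.435, 0, 0, 0], [-2.1, -0.51, 0, 0, 0], [-2.1, -0.51, 0, 0, 0]])

```text
time_s: 22.9
eef_pos: [0.4439, -0.2172, 0.0859]
orientation: [[-0.235, 0.972, 0.001], [0.972, 0.235, -0.0], [-0.001, 0.001, -1.0]]
wrist_force: [2.1, -0.3, -0.9]
finger_gap: 0.169
```

```bash
python3 st.py
python3 - <<'E'
from ov import *
t=cam('top');s=cam('scene')
a=cv2.resize(t['pixels'][215:305,355:450,::-1],None,fx=4,fy=5,interpolation=2)
b=cv2.resize(s['pixels'][145:235,220:320,::-1],None,fx=4.1,fy=5,interpolation=2)
cv2.imwrite('pics/g13.png',np.hstack([a,b]))
E
```

```text
22.9 [ 0.4439 -0.2172  0.0859] yaw 1.807886399391945 F [ 2.1304 -0.2564 -0.8597] M [ 0.0536 -0.554  -0.0139] [-0.6034  0.369  -0.4611  0.7395  0.0004 -0.8405] 0.16926238611940048
```

View pics/g13.png

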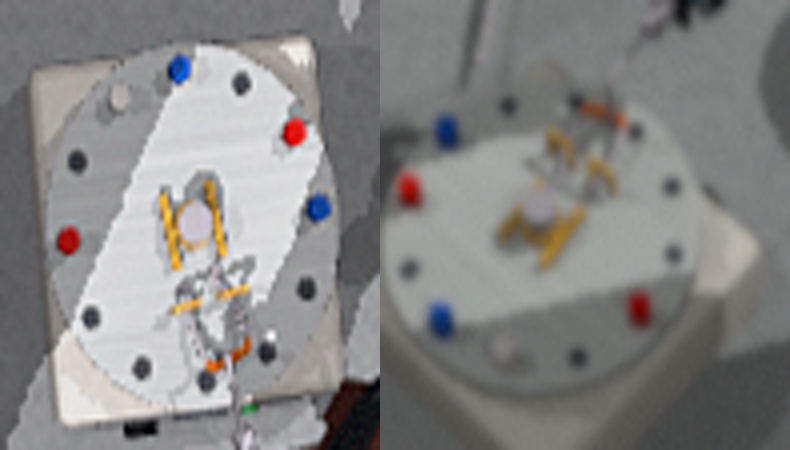

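The ring is off the spindle with its bore near the gate, and the loop bar is at (228,355). I'll unload, lower the toe to just above the disc and slide it out from under the bar.

Emit:
send_rows(commands=[[0.1, 0.024, 0, 0, 0], [0.1, 0.024, -0.1, 0, 0], [0.1, 0.024, -0.2, 0, 0], [0.1, 0.024, -0.3, 0, 0], [0.1, 0.024, -0.3, 0, 0]])

```text
time_s: 23.5
eef_pos: [0.4444, -0.2166, 0.0824]
orientation: [[-0.235, 0.972, -0.0], [0.972, 0.235, 0.0], [0.0, -0.0, -1.0]]
wrist_force: [1.1, -0.6, -0.8]
finger_gap: 0.171
```

```bash
python3 st.py
```

```text
23.5 [ 0.4444 -0.2166  0.0824] yaw 1.8079480351148451 F [ 1.1492 -0.5535 -0.8248] M [-0.0361 -0.0668  0.0683] [-0.6015  0.3749 -0.4629  0.7333 -0.0001 -0.8387] 0.17072859413779198
```

Emit:
send_rows(commands=[[0.2, 0.048, 0.02, 0, 0], [0.4, 0.097, 0.02, 0, 0], [0.6, 0.145, 0.02, 0, 0], [0.8, 0.193, 0.02, 0, 0], [1.0, 0.24, 0.02, 0, 0], [1.1, 0.265, 0.02, 0, 0], [1.1, 0.265, 0.02, 0, 0]])

```text
time_s: 24.2
eef_pos: [0.4557, -0.214, 0.0828]
orientation: [[-0.235, 0.972, 0.0], [0.972, 0.235, -0.0], [-0.0, 0.0, -1.0]]
wrist_force: [0.2, 0.6, -0.1]
finger_gap: 0.168
```

```bash
python3 st.py
python3 - <<'E'
from ov import *
t=cam('top');s=cam('scene')
st=state();o=st['orientation']
import ov
u=np.array([np.cos(.237),np.sin(.237),0]); g=np.array(st['eef_pos'])+[0,0,.0194]
pts=np.array([g+.045*u,g+.08*u,g+.08*u-[0,0,.032],g+.0702*u-[0,0,.032]])
ims=[]
for f,(x,y,w,h) in((t,(380,245,50,55)),(s,(240,145,50,55))):
    im=cv2.resize(np.ascontiguousarray(f['pixels'][y:y+h,x:x+w,::-1]),None,fx=8,fy=8,interpolation=2)
    for p in proj(f,pts): cv2.circle(im,tuple(int(v) for v in ((p-[x,y]+.5)*8)),3,(255,0,255),1)
    ims.append(im)
cv2.imwrite('pics/o14.png',np.hstack(ims))
E
```

```text
24.2 [ 0.4557 -0.214   0.0828] yaw 1.808136000748842 F [ 0.1671  0.5846 -0.11  ] M [ 0.0258 -0.0249 -0.0102] [-0.5844  0.3887 -0.4392  0.7428  0.     -0.8217] 0.16835129000167395
```

View pics/o14.png

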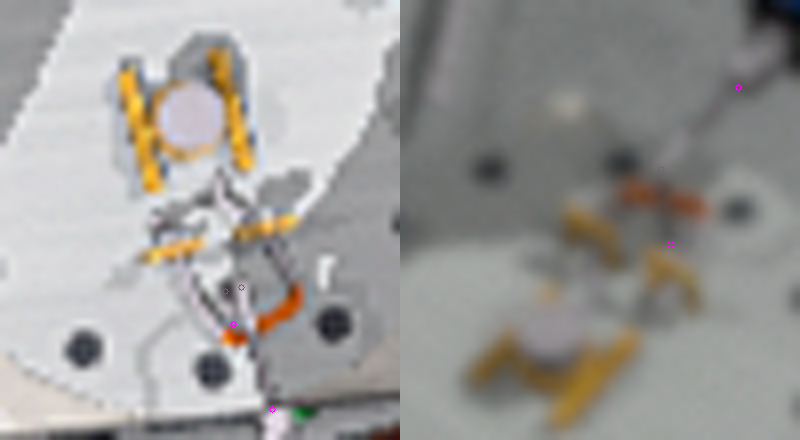

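The ring has turned a little. Its bar runs from (228,340) to (300,295), and the toe end at (234,325) is only just clear. I'll slide 5 mm more, then lift in small steps.

Emit:
send_rows(commands=[[0.2, 0, 0, 0, 0], [0.4, 0, 0, 0, 0], [0.5, 0.02, 0, 0, 0], [0.5, 0.02, 0, 0, 0]])

```text
time_s: 24.7
eef_pos: [0.4607, -0.2139, 0.0828]
orientation: [[-0.235, 0.972, 0.0], [0.972, 0.235, -0.0], [-0.0, 0.0, -1.0]]
wrist_force: [0.2, 0.7, 0.3]
finger_gap: 0.172
```

```bash
cat > look.py <<'E'
import sys
from ov import *
t=cam('top');s=cam('scene')
st=state();o=st['orientation'];yaw=np.arctan2(o[1,0],o[0,0])-np.pi/2
u=np.array([np.cos(yaw),np.sin(yaw),0]); g=np.array(st['eef_pos'])+[0,0,.0194]
pts=np.array([g+.045*u,g+.08*u,g+.08*u-[0,0,.032],g+.0702*u-[0,0,.032]])
ims=[]
for f,(x,y,w,h) in((t,(380,245,50,55)),(s,(240,145,50,55))):
    im=cv2.resize(np.ascontiguousarray(f['pixels'][y:y+h,x:x+w,::-1]),None,fx=8,fy=8,interpolation=2)
    for p in proj(f,pts): cv2.circle(im,tuple(int(v) for v in ((p-[x,y]+.5)*8)),3,(255,0,255),1)
    ims.append(im)
cv2.imwrite(sys.argv[1],np.hstack(ims))
E
python3 st.py; python3 look.py pics/o15.png
```

```text
24.7 [ 0.4607 -0.2139  0.0828] yaw 1.8080655249897157 F [0.2198 0.6691 0.2571] M [-0.013   0.0279 -0.0148] [-0.5786  0.3959 -0.4273  0.7474 -0.     -0.8159] 0.17181306809836083
```

View pics/o15.png

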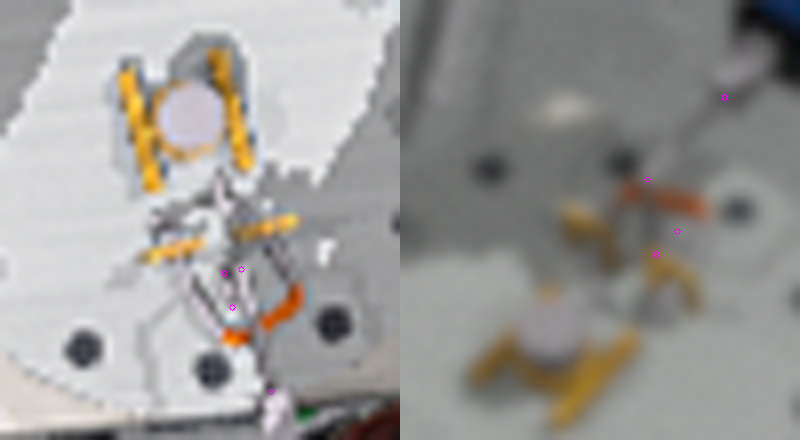

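The toe end at (233,307) is well clear of the bar at y≈335, and the ring did not move. Lifting.

Emit:
send_rows(commands=[[0, 0, 0.3, 0, 0], [0, 0, 0.6, 0, 0], [0, 0, 0.9, 0, 0], [0, 0, 1.2, 0, 0], [0, 0, 1.5, 0, 0], [0, 0, 1.5, 0, 0]])

```text
time_s: 25.4
eef_pos: [0.4608, -0.214, 0.0983]
orientation: [[-0.235, 0.972, 0.001], [0.972, 0.235, -0.0], [-0.001, 0.001, -1.0]]
wrist_force: [-0.0, 0.1, -0.4]
finger_gap: 0.17
```

```bash
python3 st.py; python3 look.py pics/o16.png
```

```text
25.4 [ 0.4608 -0.214   0.0983] yaw 1.8080075312384536 F [-0.0406  0.1429 -0.3604] M [ 0.0273  0.008  -0.0331] [-0.5788  0.3767 -0.4086  0.7847  0.     -0.816 ] 0.1698565709094254
```

View pics/o16.png

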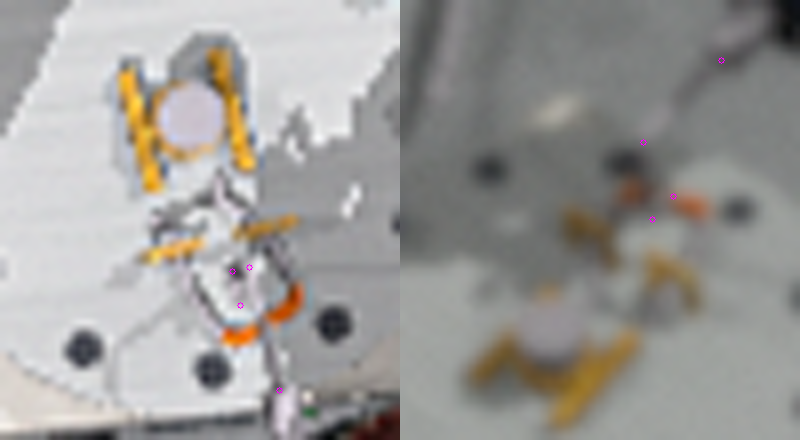

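The ring stays put and the hook is free above it. I'll rise and go back to the rest.

Emit:
send_rows(commands=[[0, 0, 3, 0, 0], [0, 0, 7, 0, 0], [0.5, 2, 8, 0, 0], [1.5, 6, 8, -0.01, 0], [2.7, 10.5, 8, -0.02, 0], [3.9, 15, 8, -0.027, 0], [5.0, 19.5, 8, -0.027, 0], [6.1, 24, 8, -0.027, 0]])

```text
time_s: 26.3
eef_pos: [0.5216, 0.028, 0.1777]
orientation: [[-0.208, 0.978, 0.0], [0.978, 0.208, -0.0], [-0.0, 0.0, -1.0]]
wrist_force: [1.4, -0.2, -1.1]
finger_gap: 0.172
```

Emit:
send_rows(commands=[[1.1, 4.5, 0, 0, 0], [2.2, 8.8, 0, 0, 0], [3.3, 13, 0, 0, 0], [4.0, 15.8, 0, 0, 0], [4.2, 16.4, -1, 0, 0], [4.2, 16.4, -2, 0, 0], [4.2, 16.4, -2, 0, 0], [4.2, 16.4, -2, 0, 0]])

```text
time_s: 27.1
eef_pos: [0.563, 0.1889, 0.1574]
orientation: [[-0.207, 0.978, -0.001], [0.978, 0.207, -0.001], [-0.0, -0.001, -1.0]]
wrist_force: [-0.1, -0.1, -0.4]
finger_gap: 0.168
```

```bash
python3 st.py
python3 - <<'E'
from h import *
t=cam('top');s=cam('scene')
a=cv2.resize(t['pixels'][190:310,200:290,::-1],None,fx=4,fy=4,interpolation=2)
b=cv2.resize(s['pixels'][235:395,325:445,::-1],None,fx=3.5,fy=3,interpolation=2)
cv2.imwrite('pics/g17.png',np.hstack([a,b]))
E
```

```text
27.1 [0.563  0.1889 0.1574] yaw 1.7796539954355257 F [-0.1345 -0.0983 -0.3895] M [ 0.0205 -0.0335 -0.0048] [ 0.2007  0.4694 -0.0842  1.0186 -0.0002 -0.0081] 0.167845462430682
```

View pics/g17.png

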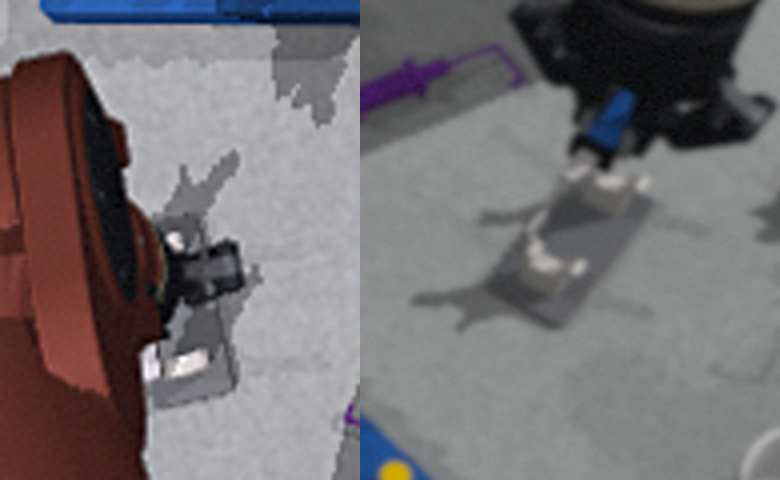

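Emit:
send_rows(commands=[[0.09, 0.15, -3, 0.002, 0], [0.09, 0.15, -6, 0.002, 0], [0.09, 0.15, -9, 0.002, 0], [0.09, 0.15, -10.2, 0.002, 0], [0.09, 0.15, -10.6, 0.002, 0], [0.09, 0.15, -10.6, 0.002, 0]])

```text
time_s: 27.8
eef_pos: [0.5649, 0.1915, 0.0524]
orientation: [[-0.21, 0.978, 0.001], [0.978, 0.21, 0.0], [0.0, 0.001, -1.0]]
wrist_force: [0.0, 0.2, -1.1]
finger_gap: 0.166
```

```bash
python3 st.py
python3 - <<'E'
from h import *
t=cam('top');s=cam('scene')
b=cv2.resize(s['pixels'][265:365,335:435,::-1],None,fx=6,fy=6,interpolation=2)
cv2.imwrite('pics/g18.png',b)
E
```

```text
27.8 [0.5649 0.1915 0.0524] yaw 1.782613072152488 F [ 0.0462  0.1571 -1.0839] M [-0.0471  0.0032 -0.0165] [ 0.2043  0.5738 -0.2114  0.785   0.     -0.0075] 0.16641815032468288
```

View pics/g18.png

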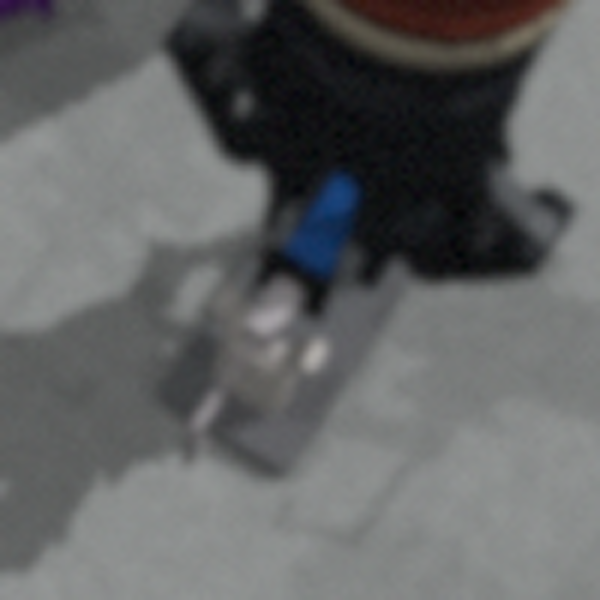

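The front journal at (270,310) lines up between the front post tips. I'll correct by 1 mm and lower gently.

Emit:
send_rows(commands=[[-0.1, -0.11, 0, 0, 0], [-0.1, -0.11, -0.5, 0, 0], [-0.1, -0.11, -1.0, 0, 0], [-0.1, -0.11, -1.5, 0, 0], [-0.1, -0.11, -1.9, 0, 0], [-0.1, -0.11, -1.9, 0, 0]])

```text
time_s: 28.5
eef_pos: [0.5628, 0.1905, 0.0319]
orientation: [[-0.211, 0.978, -0.001], [0.978, 0.211, -0.0], [0.0, -0.001, -1.0]]
wrist_force: [-0.2, -0.0, -0.7]
finger_gap: 0.168
```

```bash
python3 st.py
```

```text
28.5 [0.5628 0.1905 0.0319] yaw 1.783022691727717 F [-0.2452 -0.0336 -0.7029] M [-0.0154  0.0294  0.0724] [ 0.2033  0.5961 -0.235   0.7411  0.     -0.0089] 0.16816286470491834
```

Emit:
send_rows(commands=[[0.08, 0, -0.2, 0, 0], [0.08, 0, -0.35, 0, 0], [0.08, 0, -0.42, 0, 0], [0.08, 0, -0.42, 0, 0]])

```text
time_s: 28.9
eef_pos: [0.5642, 0.1905, 0.0286]
orientation: [[-0.211, 0.978, -0.0], [0.978, 0.211, -0.0], [0.0, -0.0, -1.0]]
wrist_force: [-0.6, -0.6, -0.2]
finger_gap: 0.171
```

```bash
python3 st.py
```

```text
28.9 [0.5642 0.1905 0.0286] yaw 1.7829846407360597 F [-0.6024 -0.5644 -0.1676] M [0.0371 0.0371 0.0284] [ 0.203   0.6014 -0.2358  0.7337  0.     -0.0092] 0.17115924842490107
```

Emit:
send_rows(commands=[[0, 0, -0.1, 0, 0], [0, 0, -0.15, 0, 0], [0, 0, -0.15, 0, 0]])

```text
time_s: 29.2
eef_pos: [0.5642, 0.1905, 0.0271]
orientation: [[-0.211, 0.978, -0.0], [0.978, 0.211, -0.0], [-0.0, -0.0, -1.0]]
wrist_force: [0.1, -0.2, -0.2]
finger_gap: 0.172
```

```bash
python3 st.py
```

```text
29.2 [0.5642 0.1905 0.0271] yaw 1.782967819482408 F [ 0.0846 -0.1603 -0.2012] M [-0.062   0.0005  0.0214] [ 0.203   0.6033 -0.2371  0.7305 -0.     -0.0092] 0.1720145453524378
```

Almost seated. I'll go down a touch more until it makes contact, then open.

Emit:
send_rows(commands=[[0, 0, -0.06, 0, 0], [0, 0, -0.06, 0, 0]])

```text
time_s: 29.4
eef_pos: [0.5643, 0.1906, 0.0266]
orientation: [[-0.211, 0.978, 0.0], [0.978, 0.211, 0.0], [0.0, 0.0, -1.0]]
wrist_force: [0.3, -0.5, 0.2]
finger_gap: 0.172
```

```bash
python3 st.py
```

```text
29.4 [0.5643 0.1906 0.0266] yaw 1.7830013055842229 F [ 0.2611 -0.4629  0.1677] M [-0.0336  0.0168 -0.0205] [ 0.203   0.6039 -0.2375  0.7293  0.     -0.0092] 0.17246261249467718
```

Emit:
send_rows(commands=[[0, 0, 0, 0, 0.3], [0, 0, 0, 0, 0.5], [0, 0, 0, 0, 0.8], [0, 0, 0, 0, 1], [0, 0, 0, 0, 1], [0, 0, 0, 0, 1], [0, 0, 0, 0, 1], [0, 0, 0, 0, 1]])

```text
time_s: 30.2
eef_pos: [0.5642, 0.1906, 0.0265]
orientation: [[-0.211, 0.978, -0.0], [0.978, 0.211, 0.0], [0.0, -0.0, -1.0]]
wrist_force: [0.1, 0.3, 0.0]
finger_gap: 1.001
```

```bash
python3 st.py
```

```text
30.2 [0.5642 0.1906 0.0265] yaw 1.7829894171829797 F [0.113  0.2742 0.01  ] M [-0.0231 -0.0177 -0.0209] [ 0.203   0.604  -0.2376  0.7293  0.     -0.0092] 1.0011089036775955
```

Open. I'll retreat up and away so both cameras can see.

Emit:
send_rows(commands=[[0, 0, 1, 0, 1], [0, 0, 3, 0, 1], [0, 0, 7, 0, 1], [0, 0, 12, 0, 1], [0, 0, 16, 0, 1], [-4, 0, 18, 0, 1], [-9, 0, 18, 0, 1], [-14, 0, 18, 0, 1]])

```text
time_s: 31.0
eef_pos: [0.4232, 0.1905, 0.2077]
orientation: [[-0.21, 0.978, 0.002], [0.978, 0.21, 0.001], [0.0, 0.002, -1.0]]
wrist_force: [0.1, 0.7, 1.2]
finger_gap: 1.003
```

Emit:
send_rows(commands=[[-5, 0, 0, 0, 1], [-10, 0, 0, 0, 1], [-12, 0, 0, 0, 1], [-12, 0, 0, 0, 1]])

```text
time_s: 31.4
eef_pos: [0.3016, 0.1904, 0.2073]
orientation: [[-0.212, 0.977, 0.0], [0.977, 0.212, 0.0], [0.0, 0.0, -1.0]]
wrist_force: [-0.8, 0.1, -0.4]
finger_gap: 0.998
```

```bash
python3 st.py
python3 - <<'E'
from h import *
t=cam('top');s=cam('scene')
import pickle;pickle.dump((t,s),open('vf.pkl','wb'))
a=cv2.resize(t['pixels'][205:305,195:285,::-1],None,fx=4.4,fy=5,interpolation=2)[:500]
b=cv2.resize(s['pixels'][275:355,345:425,::-1],None,fx=4.8,fy=500/80,interpolation=2)
cv2.imwrite('pics/f1.png',np.hstack([a,b]))
a=cv2.resize(t['pixels'][215:305,355:450,::-1],None,fx=4,fy=5,interpolation=2)
b=cv2.resize(s['pixels'][145:235,220:320,::-1],None,fx=4.1,fy=5,interpolation=2)
cv2.imwrite('pics/f2.png',np.hstack([a,b]))
def seg(f,box,fn):
    x,y,w,h=box; p=f['pixels'][y:y+h,x:x+w].astype(float); m=fn(p[...,0],p[...,1],p[...,2]); v,u=np.nonzero(m); q=np.stack([u-u.mean(),v-v.mean()],1);return np.array([u.mean()+x,v.mean()+y]),np.linalg.eigh(q.T@q)[1][:,1],len(u)
blue=lambda r,g,b:(b>1.6*r)&(b>80)
bt,d,n=seg(t,(225,240,30,50),blue);bs,d2,n2=seg(s,(370,285,40,40),blue)
print(bt,d,n,bs,d2,n2,tri([(t,*bt),(s,*bs)]))
E
```

```text
31.4 [0.3016 0.1904 0.2073] yaw 1.784561313054108 F [-0.802   0.0851 -0.3801] M [-0.0092 -0.035  -0.0329] [ 0.3571 -0.016  -0.5841  1.0023  0.0002  0.1434] 0.9977687828063769
[240.68376068 266.39316239] [0.19827341 0.98014675] 117 [388.53448276 306.09770115] [-0.5792761  0.8151314] 174 (array([0.56474642, 0.19058704, 0.05306816]), array([0.00039352]))
```

View pics/f1.png

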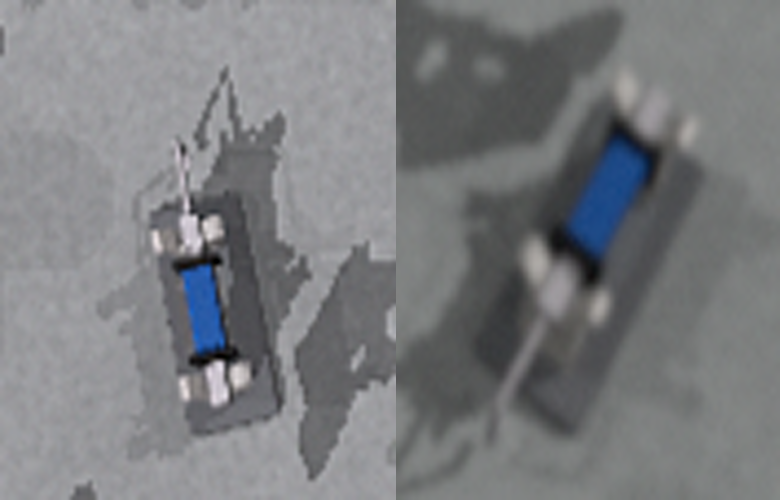

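View pics/f2.png

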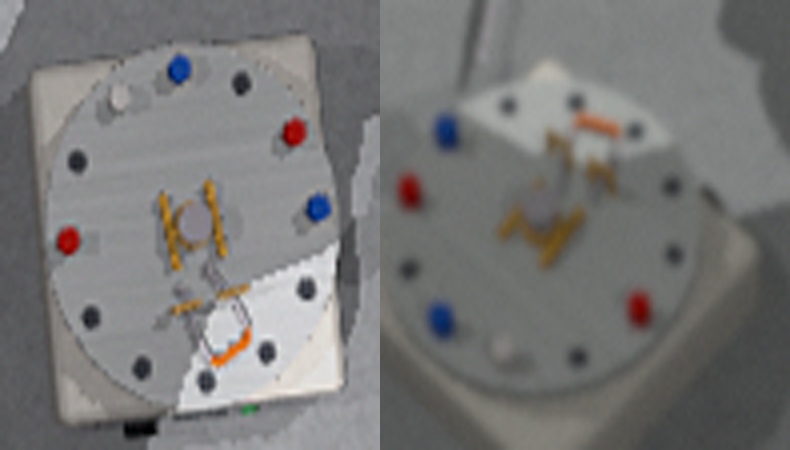

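Pick and rest: the pick lies in both slots, with its grip 0.7 mm from where it was at the start. Ring: its loop runs from (213,363) to (250,333) in the top view, which puts the bore about 32 mm from the spindle. Handing in.

```bash
python3 -c "
from rig import hand_in; print(hand_in())"
```

```text
the job is handed in; nothing more can be done
None
```

The ring is off the spindle and lying on the disc, and the pick is back in its rest. I handed the job in at about 31 s of the 64 s allowed; it reports no verdict.

**How it went:**
- **Hooking:** I took the blue pick, felt the disc at about 2 N and slid the toe under the loop.
- **First try at the gate:** I raised the loop to the top of its travel with 5 to 12 N of pull. It stayed blocked, so I had gone past the slit.
- **Second try:** I let it down to about 7.6 mm under the bar and pulled again. The loop went through the slit at about 7 N.
- **Ring and pick:** I drew the ring clear, unhooked the toe without moving the ring, and set the pick back in its rest.

**Last checks from the pictures:**
- **Pick:** it lies hook down in both slots, with its grip 0.7 mm from where it started. The gripper is open and well clear.
- **Ring:** it rests on the disc by the gate, with its bore about 32 mm from the spindle axis (estimated from the top view). It turned and shifted a little during unhooking, and its rear part still lies in or by the gate.
- **Forces:** the wrist reading peaked at about 13 N in total, during the blocked pull. I could not measure the pick's contact forces on the ring and the mixer separately.
- **Not checked:** I did not measure the other things on the bench at the end. The arm stayed clear of them, and I noticed no movement.

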